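# Put carved tiles away in the curing box

## Robot

A 6-joint arm with a two-finger parallel gripper is mounted at the origin on the work surface. World frame = base frame: x ahead of the robot, y to its left, z up, the work surface at z = 0. Lengths are in m, angles in rad, forces in N, time in s.
With the tool pointing down it reaches from about 0.275 to 0.875 m from the base axis. Payload 12.5 kg.
Tool frame: the origin (TCP) lies at the very end of the fingers, on their centre line; the grasp point (between the pads) lies 19 mm behind it; z points along the fingers, y is the line along which they close (so a half turn about z gives the same grasp; the last joint's range is limited). The gripper opens to 85 mm and grips with 20 to 120 N. Pads are 22 mm wide; open, the fingers measure 114 mm over their backs; the gripper's body (76 mm by 85 mm) begins 54 mm behind the grasp point. The pads swing forward as they close: fully open they stand 13 mm farther back than shut.
Start: joints at [1.242, 0.351, 1.652, -0, 1.139, -0.085], TCP at [0.133, 0.534, 0.231] pointing down, gripper open.
Joint ranges: [-2.75, 2.75], [-0.79, 2.1], [0.01, 2.65], [-1.57, 4.71], [0.07, 3.14], [-2.87, 2.87]. Speed limits (rad/s): [2.22, 2.22, 2.79, 3.14, 3.14, 3.14].

## Interface

Orientations are given as a unit quaternion [w, x, y, z].
In Python, from cell import arm gives the robot as it stands. The module is installed in compiled form; this text tells all that it offers.
- The arm moves only by the tool send_rows, never from a script. Its argument "plan" is a list of rows, each an object with "offset": the shift along the world's x, y, z in m, a list of three; "rotation": the turn, a rotation vector about the world's x, y, z in rad, a list of three. In form: [{"offset": [tx, ty, tz], "rotation": [rx, ry, rz]}, ...]. A call has 1 to 10 rows; each row is the pose to reach, as a shift and turn from the pose commanded when the call began; what a row does not reach only later rows make up. A row lasts 1/12 s, in which the tool goes at most 41.7 mm and 7.16 degrees, less where a joint would pass 70% of its speed; a pose out of reach is approached as far as the arm can. A call with a gripper value outside its range is refused whole. "hand" is the opening, from 0 (shut) to 1 (fully open), set as the call begins (left out, the last holds). The fingers move at their own pace and stop on an object; "squeeze" is the grip in N (left out, the last holds). Time passes only in rows, so rows that repeat a pose let the fingers close. It gives the time, the measured TCP pose, the force, the opening and the grip force at its end, in the units of the state.
- arm.observe(): the state, without advancing time (a new reading comes with each control period).
- arm.grab_frame(name): name is "scene" or "top"; returns a dict with "color" (480x640x3 uint8, red, green, blue), "depth" (480x640 float32, m along the optical axis (not along the pixel's ray), 0 where there is no reading), "camera_matrix" (3x3 intrinsics, pixels), "origin" and "orientation" of the camera in the world. Camera axes: x right, y up, looking along -z (the intrinsics and any distortion apply to the point x, -y, -z); pixel columns grow to the right and rows downward; lengths in m; the calibration is good to about 2 mm. A picture is of the moment at which its call begins.
- arm.hand_in(): hands the job in; it is judged then, once.
The state is a dict: "t": time; "q": joint angles; "joint_velocities": joint speeds; "tau": joint torques, N m; "ee_pos": TCP position; "ee_rot": TCP orientation; "force": force on the tool from outside, world axes, zero at the start; "moment": the same for the moment, N m; "finger_gap": opening from 0.0 (shut) to 1.0 (fully open); "grip_force": force on a finger pad.
Only numpy, scipy, OpenCV 4.12 (cv2) and the standard library are available. Lean on these libraries where they do the work, as an engineer would, in place of code of your own. Each camera call takes 0.05 s, during which the arm holds its last target. There are 200 camera calls.

## Task

Put the carved strip tiles lying loose on the bench (two to four of them) away to cure: take off the lid that lies askew on the curing box and lay it aside, and stack the tiles flat in the box, face up, squared against the end stop and the two side stops. Then put the lid back and press it down past its rubber seal until it sits flush and level all round. The black filler cap is only resting on its neck: turn it back (anticlockwise) until it drops into the thread start, then screw it forward (clockwise) fully home; leave the other things on the bench where they are.

Things in the scene. Friction and masses are not known exactly. Their poses are not given: they have to be found in the camera images.
- box: Grey plastic curing box, fixed, 70 mm high; origin: centre of the tank's underside, x along the tank's length (roughly away from the robot), y left, z up. Tank inside 170 x 170 mm, walls 6 mm, inner floor at z 6 mm, open top at z 70 mm. Along its +y side (y 91..181 mm) a closed water well, top also at z 70 mm, carries the filler neck at x 0, y 143 mm.
- stack (a point): Where the stack belongs: its centre on the inner floor (box frame x 13, y 0, z 6 mm), axes as the box. Stops 50 mm high: end stop, face 60 mm away at +x, 66 mm wide; two side stops, faces 30 mm away at +y, at x -60..-28 and 28..60 mm, so a 56 mm finger gap lies between them, 50 mm free behind. Else only the tank walls, 38 mm clear of the stack at -x, 55 mm at -y.
- rim (a point): Centre of the tank's open top, at rim height (70 mm above the bench). Four sprung rubber lips stick 6 mm inwards just under the rim, on the end walls (x = +-85 mm in the box frame) at y = +-50 mm.
- lid: Grey plastic lid, about 0.42 kg, at first lying askew on the rim (the bench left of the box is free); origin: centre of the plug's underside, x along its handle, z up. Plug 164 x 164 x 12 mm, flange above it 186 x 186 x 5 mm (z 12..17 mm). Fits either way round, 3 mm clearance each side. Put on, it rests 5 mm proud on the lips; about 15 N straight down sends it home.
- lid_handle (a point): Middle of the lid's bridge handle: a black bar 90 mm long along the lid's x, 16 mm wide, 12 mm thick (z 32..44 mm in the lid's frame, this point at 38 mm), on a post at each end; free under the middle 66 mm.
- lid_flange (a point): Centre of the underside of the lid's flange, 12 mm above the lid's origin; coincides with point rim when the lid is home.
- cap (a joint): Turn of the filler cap, rad, positive = forward (clockwise from above), -0.5 (back stop) to 5.2 (home). It starts at 0.4 to 1.3, resting on top of the thread; forward from there it jams at 5.2, 8 mm too high. Turned back beyond -0.15 and let go, it drops 8 mm by its weight into the thread start (a closed grip holds it up); then forward screws it down 8 mm a turn. Turns easily; captive.
- cap_top (a point): Centre of the top face of the black ribbed filler cap: round, 50 mm across, 26 mm high, moulded pointer on top; can be gripped across at any yaw. On the neck, at box frame x 0, y 143 mm. Height above the bench: 106 to 113 mm while it only rides on top of the thread, about 105 mm just dropped into the thread start, 98 mm fully home (well top: 70 mm).
- tile1: Carved cement strip tile, 120 (x) x 60 (y) x 12 mm, about 0.18 kg, lying flat with the slotted face up; origin at the centre of its underside, z up. All tiles are alike. May be absent.
- tile2: Carved cement strip tile, 120 (x) x 60 (y) x 12 mm, about 0.18 kg, lying flat with the slotted face up; origin at the centre of its underside, z up. All tiles are alike. May be absent.
- tile3: Carved cement strip tile, 120 (x) x 60 (y) x 12 mm, about 0.18 kg, lying flat with the slotted face up; origin at the centre of its underside, z up. All tiles are alike. May be absent.
- tile4: Carved cement strip tile, 120 (x) x 60 (y) x 12 mm, about 0.18 kg, lying flat with the slotted face up; origin at the centre of its underside, z up. All tiles are alike. May be absent.
- jar: Small glass jar with a metal cap, 56 mm across, 85 mm high; a bystander, to be left alone.
- brush: Wooden brush lying flat; a bystander.
- chisel: Hand chisel with a red handle lying flat; a bystander.
- shard: Broken piece of slab, 14 mm thick, about 90 mm long; a bystander, not a tile.
- block: Wooden sanding block 75 x 50 x 35 mm; a bystander.
- cup: Steel cup 72 mm across, 85 mm high; a bystander.
Not all that is in view belongs to the job. Leave any yellow look-alike of the tile4 alone.

How it is judged:
By the outcome, as a careful person would: the job done as asked, in the order asked, and still so for the second after the job is handed in, with the robot touching nothing.
Of tile1, tile2, tile3, tile4 only 2 to 4 are there at a start; the rules pass over those that are not, and their reading is None.
At some moment in a run one of lid may be knocked a few centimetres aside while the robot is not near it.
Once in a run the grip may slacken for a moment while it holds something.
It also fails if it takes over 200 s, if anything falls off the work surface, if the arm or the gripper's body presses on something with over 40 N, if the wrist force passes 120 N, or if a joint passes its speed limit or range.

## Working session

There is one attempt and no reset: what is moved stays moved. The work goes in short steps, Python scripts to look and compute and a tool call to move; the robot and the scene stay as the last step left them, time stands still between calls to the robot, and variables do not carry over. Pictures are saved under pics/ and viewed, at most 14 in all, crops included, and the job is handed in when it is done.

Besides the shell and the picture viewer there is one more tool, called after "Call:" as a command line: name --argument value ..., lists and objects as JSON in quotes. send_rows: Moves the arm, as the interface text tells. Its arguments: {"type":"object","properties":{"plan":{"type":"array"},"hand":{"type":"number"},"squeeze":{"type":"number"}},"required":["plan"]}

```bash
mkdir -p pics
cat > h.py <<'E'
import numpy as np, cv2
from scipy.spatial.transform import Rotation as R
from cell import arm
def grab(n):
    f=arm.grab_frame(n); o=np.array(f["orientation"]); 
    f["R"]=R.from_quat(o[[1,2,3,0]]).as_matrix() if o.size==4 else o
    return f
def cloud(f):
    d=f["depth"];K=np.array(f["camera_matrix"]);v,u=np.mgrid[:480,:640]
    p=np.stack([(u-K[0,2])/K[0,0]*d,-(v-K[1,2])/K[1,1]*d,-d],-1)
    return p@f["R"].T+np.array(f["origin"])
def ray(f,u,v,z):
    K=np.array(f["camera_matrix"]);r=f["R"]@np.array([(u-K[0,2])/K[0,0],-(v-K[1,2])/K[1,1],-1])
    o=np.array(f["origin"]);return o+r*(z-o[2])/r[2]
def save(f,n,crop=None,s=1):
    c=f["color"][:,:,::-1]
    if crop: c=c[crop[1]:crop[3],crop[0]:crop[2]]
    cv2.imwrite("pics/"+n+".png",cv2.resize(c,None,fx=s,fy=s))
E
python3 - <<'E'
from h import *
for n in("top","scene"):
    f=grab(n);save(f,n+"0");print(n,f["origin"],f["R"].round(3).tolist(),np.array(f["camera_matrix"]).tolist(),(f["depth"]>0).mean())
s=arm.observe();print({k:np.round(v,3).tolist() for k,v in s.items()})
E
```

```text
top [ 0.38806258 -0.09438604  1.28310286] [[0.006, 0.995, -0.098], [-1.0, 0.007, 0.008], [0.009, 0.098, 0.995]] [[484.75624746558645, 0.0, 320.09273726000373], [0.0, 484.75624746558645, 229.2602253529776], [0.0, 0.0, 1.0]] 0.9958170572916667
scene [1.39922281 0.01408814 1.07661267] [[-0.078, -0.736, 0.673], [0.997, -0.045, 0.066], [-0.018, 0.676, 0.737]] [[568.1857382205567, 0.0, 320.3737854074149], [0.0, 568.1857382205567, 235.64172984019683], [0.0, 0.0, 1.0]] 0.996025390625
{'t': 0.1, 'q': [1.242, 0.351, 1.652, 0.0, 1.139, -0.085], 'joint_velocities': [-0.001, -0.002, -0.001, 0.0, 0.0, -0.0], 'tau': [0.001, -50.683, -29.188, -0.0, 0.003, -0.0], 'ee_pos': [0.133, 0.533, 0.231], 'ee_rot': [-0.0, 0.122, 0.993, -0.001], 'force': [-0.622, -0.017, -0.179], 'moment': [-0.026, -0.045, 0.021], 'grip_force': 0.0, 'finger_gap': 0.998}
```

View pics/top0.png

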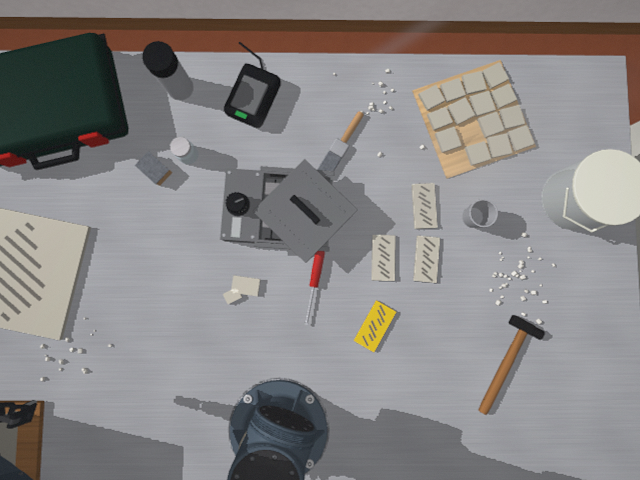

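View pics/scene0.png

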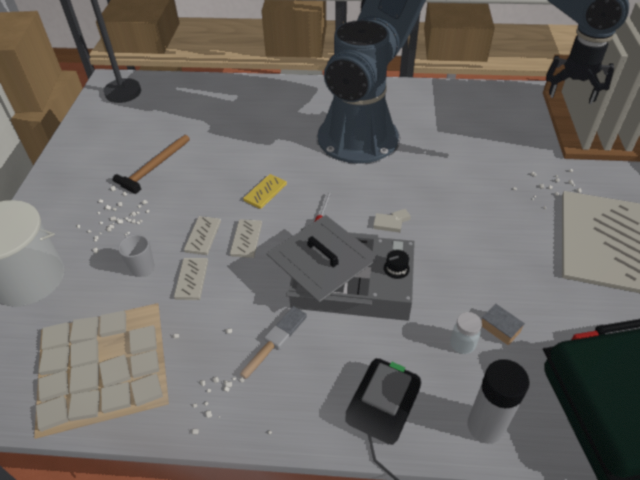

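The top view (up = +x, left = +y) shows the box at (222–300, 168–245), the lid askew at (307, 208), the cap at (238, 204), three tiles at (425, 205), (384, 258) and (427, 259), and the yellow decoy at (376, 326). The scene view agrees.

```bash
cat >> h.py <<'E'
def tiles(f,c):
    hsv=cv2.cvtColor(f["color"],cv2.COLOR_RGB2HSV);P=c
    z=P[...,2];m=((z>0.006)&(z<0.016)).astype(np.uint8)
    m=cv2.morphologyEx(m,cv2.MORPH_OPEN,np.ones((3,3)))
    out=[]
    for k in cv2.findContours(m,cv2.RETR_EXTERNAL,cv2.CHAIN_APPROX_NONE)[0]:
        if cv2.contourArea(k)<500: continue
        w=np.array([ray(f,u,v,0.012)[:2] for u,v in k[:,0]],np.float32)
        (cx,cy),(a,b),t=cv2.minAreaRect(w*1000)
        if a<b: a,b,t=b,a,t+90
        u,v=k[:,0].mean(0)
        out.append((round(u),round(v),round(cx,1),round(cy,1),round(a,1),round(b,1),round((t+90)%180-90,1),f["color"][int(v),int(u)].tolist()))
    return out
E
python3 - <<'E'
from h import *
f=grab("top");c=cloud(f);np.save("c.npy",c)
for t in tiles(f,c): print(t)
z=c[...,2]
m=np.zeros((480,640),bool);m[150:270,210:370]=1
# box top pts
b=m&(abs(z-0.07)<0.004);p=c[b];print("box",b.sum(),z[b].mean())
q=cv2.minAreaRect((p[:,:2]*1000).astype(np.float32));print(q,cv2.boxPoints(q).tolist())
# lid
l=m&(z>0.078)&(c[...,1]<0.02+c[200,262,1]);print(np.percentile(z[m],[1,50,90,99,100]))
for n,(u,v) in dict(lid=(280,215),lid2=(330,215),lid3=(307,180),lid4=(310,245),cap=(238,200),hd=(304,208),well=(260,225)).items(): print(n,c[v,u].round(4))
E
```

```text
(285, 409, 40.9, -17.3, 245.5, 161.3, 69.2, [31, 30, 34])
(376, 327, 262.5, -248.0, 119.2, 61.0, -29.9, [184, 160, 74])
(426, 260, 437.3, -384.8, 118.9, 60.5, -5.4, [185, 179, 168])
(383, 257, 440.2, -271.7, 119.7, 59.6, -1.9, [112, 107, 104])
(425, 207, 578.7, -381.2, 118.8, 59.6, 3.5, [160, 155, 147])
box 2512 0.0696868414722798
((563.173828125, 4.474609375), (275.2394104003906, 205.6056365966797), 86.45878601074219) [[452.0670166015625, -126.53255462646484], [657.280029296875, -139.2321014404297], [674.2806396484375, 135.48178100585938], [469.067626953125, 148.1813201904297]]
[-0.00566601  0.01460824  0.08834591  0.11376275  1.28310286]
lid [ 0.5407 -0.0039  0.0861]
lid2 [ 0.5417 -0.1283  0.0855]
lid3 [ 0.6295 -0.0703  0.0866]
lid4 [ 0.4662 -0.0792  0.0905]
cap [0.5733 0.0968 0.1133]
hd [ 0.5549 -0.0641  0.1129]
well [0.5185 0.0487 0.0567]
```

```bash
cat >> h.py <<'E'
def boxfit(f,c,umax=262):
    z=c[...,2]; m=((z>0.064)&(z<0.2)).astype(np.uint8); m[:150]=0;m[265:]=0;m[:,:205]=0;m[:,umax:]=0
    m=cv2.morphologyEx(m,cv2.MORPH_OPEN,np.ones((3,3)))
    cols=np.arange(umax);top=[];bot=[]
    for u in range(226,umax-1):
        v=np.flatnonzero(m[:,u]); top.append(ray(f,u,v[0]-.5,.07)[:2]); bot.append(ray(f,u,v[-1]+.5,.07)[:2])
    left=[ray(f,np.flatnonzero(m[v])[0]-.5,v,.07)[:2] for v in range(176,238)]
    def line(p):
        p=np.array(p)
        for _ in range(3):
            vx,vy,x,y=cv2.fitLine(p.astype(np.float32),cv2.DIST_HUBER,0,1e-3,1e-3).ravel()
        return np.array([vx,vy]),np.array([x,y])
    return [line(a) for a in(top,bot,left)]
E
python3 - <<'E'
from h import *
f=grab("top");c=cloud(f);z=c[...,2]
L=boxfit(f,c)
for d,p in L: print(d.round(4),np.degrees(np.arctan2(d[1],d[0])).round(2),p.round(4))
def inter(a,b):
    s=np.linalg.solve(np.array([a[0],-b[0]]).T,b[1]-a[1]);return a[1]+s[0]*a[0]
A=inter(L[0],L[2]);B=inter(L[1],L[2]);print(A.round(4),B.round(4),np.linalg.norm(A-B))
x=(A-B)/np.linalg.norm(A-B);y=np.array([-x[1],x[0]]);mid=(A+B)/2;ctr=mid-.181*y
print("box",ctr.round(4),np.degrees(np.arctan2(x[1],x[0])),"cap exp",(ctr+.143*y).round(4))
m=(z>.1)&(z<.118);m[:150]=0;m[265:]=0;m[:,:210]=0;m[:,370:]=0
for nm,lo,hi in(("cap",210,262),("handle",270,345)):
    k=m.copy();k[:,:lo]=0;k[:,hi:]=0;v,u=np.nonzero(k);zz=np.median(z[k]);w=np.array([ray(f,a,b,zz)[:2] for a,b in zip(u,v)],np.float32)
    print(nm,zz,cv2.minAreaRect(w*1000))
k=(z>.078)&(z<.1);k[:150]=0;k[270:]=0;k[:,:210]=0;k[:,370:]=0
k=cv2.morphologyEx(k.astype(np.uint8),cv2.MORPH_OPEN,np.ones((5,5)));k[:,:250]=0
ct=max(cv2.findContours(k,0,1)[0],key=cv2.contourArea)[:,0];w=np.array([ray(f,a,b,.087)[:2] for a,b in ct],np.float32)
print("lid",cv2.minAreaRect(w*1000))
save(f,"z1",(200,140,380,270),4)
E
```

```text
[0.0382 0.9993] 87.81 [0.6593 0.0774]
[0.0685 0.9977] 86.07 [0.4772 0.0937]
[ 0.9981 -0.0611] -3.5 [0.5742 0.1412]
[0.6615 0.1359] [0.4808 0.147 ] 0.18100761
box [ 0.5601 -0.0392] -3.5049772 cap exp [0.5689 0.1035]
cap 0.11058579046672046 ((568.8593139648438, 101.96994018554688), (49.42059326171875, 48.762149810791016), 1.19896399974823)
handle 0.11269930788855564 ((552.5332641601562, -66.51325225830078), (90.09728240966797, 15.793030738830566), 46.497901916503906)
lid ((553.0487060546875, -66.37997436523438), (185.32778930664062, 185.62974548339844), 46.40462875366211)
```

View pics/z1.png

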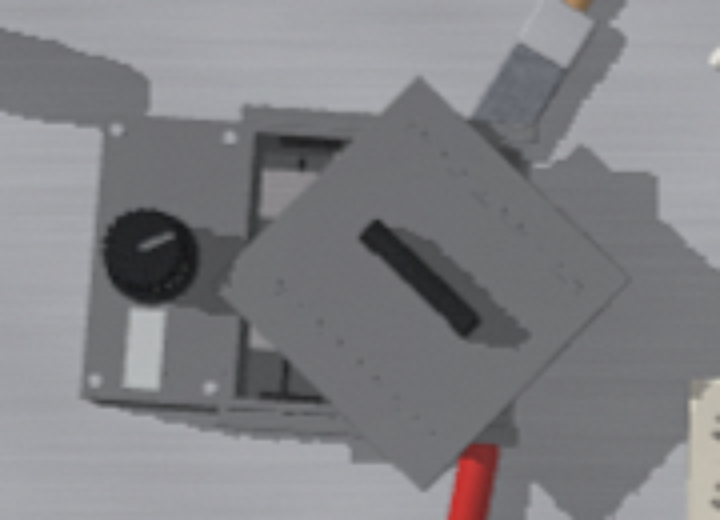

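The close-up shows an open strip of tank left of the lid, the cap at crop (150, 255) with its pointer visible, and the handle running from (372, 230) to (470, 325). Lid and box measurements match the given sizes, so I go to the handle.

Call:
send_rows --plan '[{"offset": [0.03,-0.04,0.005],"rotation": [0,0,-0.1]},{"offset": [0.06,-0.075,0.01],"rotation": [0,0,-0.2]},{"offset": [0.08,-0.105,0.01],"rotation": [0,0,-0.3]},{"offset": [0.1,-0.135,0.01],"rotation": [0,0,-0.4]},{"offset": [0.12,-0.165,0.01],"rotation": [0,0,-0.5]},{"offset": [0.14,-0.195,0.01],"rotation": [0,0,-0.6]},{"offset": [0.16,-0.225,0.01],"rotation": [0,0,-0.7]},{"offset": [0.18,-0.25,0.01],"rotation": [0,0,-0.8]},{"offset": [0.195,-0.275,0.01],"rotation": [0,0,-0.9]},{"offset": [0.21,-0.3,0.01],"rotation": [0,0,-1.0]}]' --hand 0.5

```text
t: 1.03
ee_pos: [0.3434, 0.2323, 0.2413]
ee_rot: [0.0, 0.585, 0.811, 0.0]
force: [1.3, -0.0, 0.6]
finger_gap: 0.498
grip_force: 0.0
```

Call:
send_rows --plan '[{"offset": [0.02,-0.03,0],"rotation": [0,0,-0.11]},{"offset": [0.04,-0.06,0],"rotation": [0,0,-0.22]},{"offset": [0.06,-0.09,0],"rotation": [0,0,-0.33]},{"offset": [0.08,-0.12,0],"rotation": [0,0,-0.44]},{"offset": [0.1,-0.15,0],"rotation": [0,0,-0.55]},{"offset": [0.13,-0.18,0],"rotation": [0,0,-0.66]},{"offset": [0.15,-0.21,-0.02],"rotation": [0,0,-0.77]},{"offset": [0.17,-0.24,-0.04],"rotation": [0,0,-0.88]},{"offset": [0.19,-0.27,-0.06],"rotation": [0,0,-0.99]},{"offset": [0.21,-0.3,-0.08],"rotation": [0,0,-1.087]}]'

```text
t: 1.87
ee_pos: [0.5534, -0.068, 0.1602]
ee_rot: [-0.0, 0.92, 0.392, 0.0]
force: [0.4, -0.0, 0.6]
finger_gap: 0.499
grip_force: 0.0
```

Call:
send_rows --plan '[{"offset": [0,0.001,-0.02],"rotation": [0,0,0]},{"offset": [0,0.001,-0.04],"rotation": [0,0,0]},{"offset": [0,0.001,-0.055],"rotation": [0,0,0]},{"offset": [0,0.001,-0.063],"rotation": [0,0,0]},{"offset": [0,0.001,-0.067],"rotation": [0,0,0]},{"offset": [0,0.001,-0.067],"rotation": [0,0,0]}]'

```text
t: 2.37
ee_pos: [0.5526, -0.0651, 0.0939]
ee_rot: [-0.0, 0.919, 0.394, -0.0]
force: [-1.2, 0.4, 0.7]
finger_gap: 0.503
grip_force: 0.0
```

Call:
send_rows --plan '[{"offset": [0,0,0],"rotation": [0,0,0]},{"offset": [0,0,0],"rotation": [0,0,0]},{"offset": [0,0,0],"rotation": [0,0,0]},{"offset": [0,0,0],"rotation": [0,0,0]},{"offset": [0,0,0],"rotation": [0,0,0]},{"offset": [0,0,0],"rotation": [0,0,0]},{"offset": [0,0,0.02],"rotation": [0,0,0]},{"offset": [0,0,0.05],"rotation": [0,0,0]},{"offset": [0,0,0.08],"rotation": [0,0,0]}]' --hand 0 --squeeze 90

```text
t: 3.12
ee_pos: [0.5519, -0.065, 0.1749]
ee_rot: [-0.001, 0.919, 0.394, -0.001]
force: [0.5, 0.1, -6.0]
finger_gap: 0.161
grip_force: 89.4
```

Call:
send_rows --plan '[{"offset": [-0.01,0.035,0.01],"rotation": [0,0,-0.08]},{"offset": [-0.02,0.072,0.01],"rotation": [0,0,-0.17]},{"offset": [-0.03,0.108,0.01],"rotation": [0,0,-0.26]},{"offset": [-0.04,0.145,0.01],"rotation": [0,0,-0.35]},{"offset": [-0.05,0.182,0.01],"rotation": [0,0,-0.44]},{"offset": [-0.06,0.219,0.01],"rotation": [0,0,-0.53]},{"offset": [-0.07,0.256,0.01],"rotation": [0,0,-0.62]},{"offset": [-0.08,0.292,0.01],"rotation": [0,0,-0.71]},{"offset": [-0.09,0.329,0.01],"rotation": [0,0,-0.8]},{"offset": [-0.1,0.365,0],"rotation": [0,0,-0.87]}]'

```text
t: 3.95
ee_pos: [0.4524, 0.3019, 0.176]
ee_rot: [-0.001, 0.999, -0.032, 0.001]
force: [1.8, -0.2, -4.8]
finger_gap: 0.164
grip_force: 91.6
```

Call:
send_rows --plan '[{"offset": [0,0,-0.03],"rotation": [0,0,0]},{"offset": [0,0,-0.07],"rotation": [0,0,0]},{"offset": [0,0,-0.105],"rotation": [0,0,0]},{"offset": [0,0,-0.13],"rotation": [0,0,0]},{"offset": [0,0,-0.143],"rotation": [0,0,0]},{"offset": [0,0,-0.148],"rotation": [0,0,0]},{"offset": [0,0,-0.149],"rotation": [0,0,0]},{"offset": [0,0,-0.149],"rotation": [0,0,0]}]'

```text
t: 4.62
ee_pos: [0.4526, 0.2997, 0.0258]
ee_rot: [0.0, 1.0, -0.03, -0.0]
force: [0.5, 0.6, -6.0]
finger_gap: 0.164
grip_force: 91.6
```

Call:
send_rows --plan '[{"offset": [0,0,-0.002],"rotation": [0,0,0]},{"offset": [0,0,-0.0025],"rotation": [0,0,0]}]'

```text
t: 4.78
ee_pos: [0.4529, 0.2999, 0.0255]
ee_rot: [-0.0, 1.0, -0.03, 0.0]
force: [-13.7, -8.7, 37.0]
finger_gap: 0.166
grip_force: 97.2
```

Call:
send_rows --plan '[{"offset": [0,0,0],"rotation": [0,0,0]},{"offset": [0,0,0],"rotation": [0,0,0]},{"offset": [0,0,0],"rotation": [0,0,0]},{"offset": [0,0,0.02],"rotation": [0,0,0]},{"offset": [0,0,0.06],"rotation": [0,0,0]},{"offset": [0,0,0.1],"rotation": [0,0,0]},{"offset": [0,0,0.14],"rotation": [0,0,0]},{"offset": [0,-0.02,0.175],"rotation": [0,0,0]},{"offset": [0,-0.06,0.18],"rotation": [0,0,0]},{"offset": [0,-0.1,0.18],"rotation": [0,0,0]}]' --hand 0.8

```text
t: 5.62
ee_pos: [0.4538, 0.1996, 0.2057]
ee_rot: [-0.001, 1.0, -0.028, 0.003]
force: [1.3, -0.7, 0.1]
finger_gap: 0.801
grip_force: 0.0
```

Call:
send_rows --plan '[{"offset": [0,-0.04,0],"rotation": [0,0,0]},{"offset": [0,-0.08,0],"rotation": [0,0,0]},{"offset": [0,-0.12,0],"rotation": [0,0,0]},{"offset": [0,-0.16,0],"rotation": [0,0,0]},{"offset": [0,-0.2,0],"rotation": [0,0,0]},{"offset": [0,-0.24,0],"rotation": [0,0,0]},{"offset": [0,-0.28,0],"rotation": [0,0,0]},{"offset": [0,-0.32,0],"rotation": [0,0,0]},{"offset": [0,-0.36,0],"rotation": [0,0,0]},{"offset": [0,-0.4,0],"rotation": [0,0,0]}]'

```text
t: 6.45
ee_pos: [0.4525, -0.2024, 0.2032]
ee_rot: [0.0, 1.0, -0.03, 0.0]
force: [0.9, 0.9, -0.2]
finger_gap: 0.801
grip_force: 0.0
```

Call:
send_rows --plan '[{"offset": [0,-0.03,-0.02],"rotation": [0,0,0]},{"offset": [0,-0.06,-0.04],"rotation": [0,0,0]},{"offset": [-0.01,-0.09,-0.06],"rotation": [0,0,0]},{"offset": [-0.01,-0.12,-0.08],"rotation": [0,0,0]},{"offset": [-0.015,-0.15,-0.1],"rotation": [0,0,0]},{"offset": [-0.015,-0.17,-0.12],"rotation": [0,0,-0.035]},{"offset": [-0.015,-0.182,-0.14],"rotation": [0,0,-0.035]},{"offset": [-0.015,-0.182,-0.14],"rotation": [0,0,-0.035]}]'

```text
t: 7.12
ee_pos: [0.4363, -0.3833, 0.0595]
ee_rot: [-0.001, 0.999, -0.048, -0.001]
force: [-0.8, 0.4, 0.6]
finger_gap: 0.799
grip_force: 0.0
```

Run:
```python
from h import *
f=grab("top");c=cloud(f);np.save("c2.npy",c)
s=arm.observe();print(np.round(s["ee_pos"],4),np.round(s["force"],2))
print(tiles(f,c))
save(f,"z2",(140,140,460,300),2.5)
z=c[...,2]
for u in range(215,345,5): print(u,c[175,u].round(3)[1:],c[208,u].round(3)[1:],c[238,u].round(3)[1:])
```

```text
[ 0.4369 -0.3824  0.0613] [-0.37  0.5   0.06]
[(383, 259, 440.0, -271.2, 118.8, 60.3, -0.5, [229, 225, 216]), (424, 206, 578.5, -381.6, 119.6, 59.7, 2.8, [181, 176, 167])]
215 [ 0.179 -0.001] [0.175 0.003] [ 0.174 -0.001]
220 [0.164 0.004] [0.162 0.003] [0.147 0.067]
225 [0.152 0.   ] [0.136 0.068] [0.134 0.068]
230 [0.126 0.07 ] [0.116 0.11 ] [0.122 0.069]
235 [0.113 0.072] [0.104 0.11 ] [0.109 0.073]
240 [0.1   0.071] [0.092 0.11 ] [0.096 0.071]
245 [0.088 0.065] [0.082 0.096] [0.085 0.064]
250 [0.075 0.068] [0.073 0.072] [0.072 0.07 ]
255 [0.062 0.072] [0.061 0.07 ] [0.059 0.073]
260 [0.05  0.068] [0.048 0.069] [0.051 0.036]
265 [0.04 0.04] [0.042 0.007] [0.041 0.008]
270 [0.025 0.06 ] [0.029 0.009] [0.027 0.009]
275 [0.012 0.065] [0.016 0.002] [0.014 0.01 ]
280 [-0.    0.06] [0.002 0.006] [0.001 0.009]
285 [-0.013  0.056] [-0.011  0.014] [-0.012  0.005]
290 [-0.026  0.065] [-0.024  0.006] [-0.025  0.01 ]
295 [-0.039  0.064] [-0.037  0.002] [-0.038  0.006]
300 [-0.052  0.068] [-0.051  0.007] [-0.052  0.005]
305 [-0.065  0.069] [-0.064  0.004] [-0.065  0.007]
310 [-0.077  0.066] [-0.077  0.003] [-0.078  0.005]
315 [-0.09   0.065] [-0.091  0.004] [-0.091  0.008]
320 [-0.103  0.072] [-0.104  0.003] [-0.104 -0.   ]
325 [-0.116  0.071] [-0.117  0.004] [-0.118  0.002]
330 [-0.128  0.071] [-0.129  0.073] [-0.131  0.001]
335 [-0.144  0.003] [-0.144 -0.   ] [-0.144 -0.002]
340 [-0.157  0.002] [-0.157  0.   ] [-0.157  0.003]
```

View pics/z2.png

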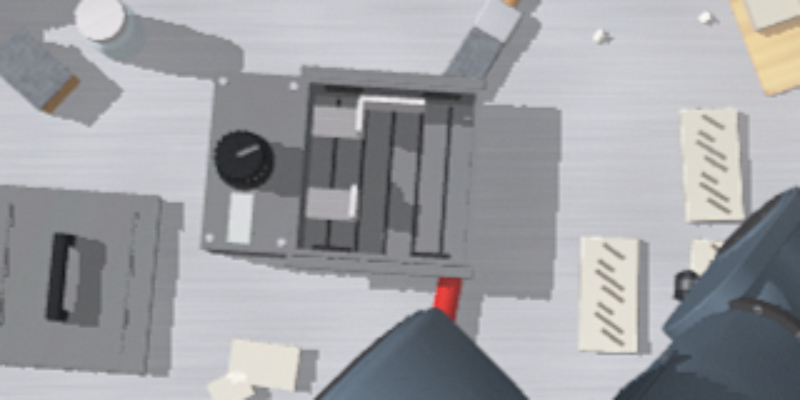

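Lid laid aside and lying flat (crop 60, 280). The tank is open, and white lines mark the stops at crop (358–425, 100), (358, 115) and (353, 200). I'll refine the box pose with these.

Run:
```python
from h import *
f=grab("top");c=cloud(f);z=c[...,2]
hsv=cv2.cvtColor(f["color"],cv2.COLOR_RGB2HSV)
m=(hsv[...,2]>185)&(hsv[...,1]<40)
m[:172]=0;m[232:]=0;m[:,:277]=0;m[:,315:]=0
n,lab,st,ce=cv2.connectedComponentsWithStats(m.astype(np.uint8),connectivity=8)
for i in range(1,n):
    if st[i,4]>3: print(st[i],ce[i].round(1),np.median(z[lab==i]).round(4),ray(f,*ce[i],.056).round(4))
E1=[];
def rng(mask,h,w,zz):
    pts=[]
    return np.array(pts)
# white end-stop row edge & side-stop right edge
v,u=np.nonzero(m)
for vv in range(v.min(),v.max()+1): print(vv,u[v==vv].tolist())
# tank rim outline
k=((z>.062)&(z<.085)).astype(np.uint8);k[:150]=0;k[262:]=0;k[:,:262]=0;k[:,345:]=0
R_=[ray(f,np.flatnonzero(k[r])[-1]+.5,r,.07)[:2] for r in range(180,236)]
T=[ray(f,q,np.flatnonzero(k[:,q])[0]-.5,.07)[:2] for q in range(268,324)]
B=[ray(f,q,np.flatnonzero(k[:,q])[-1]+.5,.07)[:2] for q in range(268,324)]
for n,a in(("R",R_),("T",T),("B",B)):
    vx,vy,x,y=cv2.fitLine(np.array(a,np.float32),cv2.DIST_HUBER,0,1e-3,1e-3).ravel();print(n,np.degrees(np.arctan2(vy,vx)).round(2),x.round(4),y.round(4))
```

```text
[282 179  28  13  79] [291.6 182.2] 0.0551 [ 0.6297 -0.0302  0.056 ]
[279 214   4  13  36] [280.6 220.1] 0.0536 [ 0.5314 -0.0033  0.056 ]
179 [284, 285, 286, 287, 288, 289, 290, 291, 292, 293, 294, 295, 296, 297, 298, 299, 300, 301]
180 [283, 284, 285, 288, 289, 290, 291, 292, 293, 294, 295, 296, 297, 298, 299, 300, 301, 302, 303, 304, 305, 306, 307, 308, 309]
181 [283, 284, 303, 304, 305, 306, 307, 308, 309]
182 [283, 284]
183 [283, 284]
184 [282, 283, 284]
185 [282, 283, 284]
186 [282, 283, 284]
187 [282, 283, 284]
188 [282, 283, 284]
189 [282, 283, 284]
190 [282, 283, 284]
191 [282, 283]
192 []
193 []
194 []
195 []
196 []
197 []
198 []
199 []
200 []
201 []
202 []
203 []
204 []
205 []
206 []
207 []
208 []
209 []
210 []
211 []
212 []
213 []
214 [281, 282]
215 [280, 281, 282]
216 [280, 281, 282]
217 [280, 281, 282]
218 [280, 281, 282]
219 [280, 281, 282]
220 [280, 281]
221 [280, 281]
222 [279, 280, 281]
223 [279, 280, 281]
224 [279, 280, 281]
225 [279, 280, 281]
226 [279, 280, 281]
R -3.53 0.5629 -0.1305
T 86.41 0.6628 -0.0412
B 86.61 0.4584 -0.0234
```

Call:
send_rows --plan '[{"offset": [0.0005,-0.002,-0.02],"rotation": [0,0,0]},{"offset": [0.0005,-0.002,-0.04],"rotation": [0,0,0]},{"offset": [0.0005,-0.002,-0.05],"rotation": [0,0,0]},{"offset": [0.0005,-0.002,-0.056],"rotation": [0,0,0]},{"offset": [0.0005,-0.002,-0.057],"rotation": [0,0,0]},{"offset": [0.0005,-0.002,-0.057],"rotation": [0,0,0]}]'

```text
t: 7.72
ee_pos: [0.4387, -0.3842, 0.0066]
ee_rot: [0.0, 0.999, -0.047, 0.0]
force: [1.0, 0.8, -0.1]
finger_gap: 0.799
grip_force: 0.0
```

Call:
send_rows --plan '[{"offset": [0,0,0],"rotation": [0,0,0]},{"offset": [0,0,0],"rotation": [0,0,0]},{"offset": [0,0,0],"rotation": [0,0,0]},{"offset": [0,0,0],"rotation": [0,0,0]},{"offset": [0,0,0],"rotation": [0,0,0]}]' --hand 0.4 --squeeze 60

```text
t: 8.13
ee_pos: [0.4412, -0.3863, 0.011]
ee_rot: [0.002, 0.999, -0.047, 0.003]
force: [-1.1, 7.4, 40.1]
finger_gap: 0.405
grip_force: 19.9
```

Call:
send_rows --plan '[{"offset": [0,0,0.02],"rotation": [0,0,0]},{"offset": [0,0,0.03],"rotation": [0,0,0]},{"offset": [0,0,0.03],"rotation": [0,0,0]},{"offset": [0,0,0.03],"rotation": [0,0,0]},{"offset": [0,0,0.03],"rotation": [0,0,0]}]' --hand 0.8

```text
t: 8.55
ee_pos: [0.4379, -0.384, 0.0352]
ee_rot: [-0.0, 0.999, -0.047, -0.0]
force: [0.1, 1.0, -0.1]
finger_gap: 0.801
grip_force: 0.0
```

Run:
```python
from h import *
f=grab("scene");c=cloud(f)
s=arm.observe();print(np.round(s["ee_pos"],4),np.round(s["force"],2),s["finger_gap"])
save(f,"s2",(150,180,330,300),4)
z=c[...,2];m=((z>.006)&(z<.016)).astype(np.uint8)
m=cv2.morphologyEx(m,cv2.MORPH_OPEN,np.ones((3,3)))
for k in cv2.findContours(m,0,1)[0]:
    if cv2.contourArea(k)>400:
        w=np.array([ray(f,u,v,.012)[:2] for u,v in k[:,0]],np.float32);print(cv2.minAreaRect(w*1000))
```

```text
[ 0.4379 -0.3839  0.035 ] [ 0.1  -1.47  0.32] 0.7999219468035621
((581.7840576171875, -378.9173889160156), (121.92364501953125, 61.64500427246094), 2.8471407890319824)
((442.4327697753906, -269.3082275390625), (60.78474426269531, 122.41804504394531), 88.93377685546875)
((440.234619140625, -382.6807861328125), (61.728694915771484, 123.22314453125), 84.60425567626953)
((266.6920166015625, -244.75083923339844), (65.3526611328125, 121.79942321777344), 59.75847625732422)
```

View pics/s2.png

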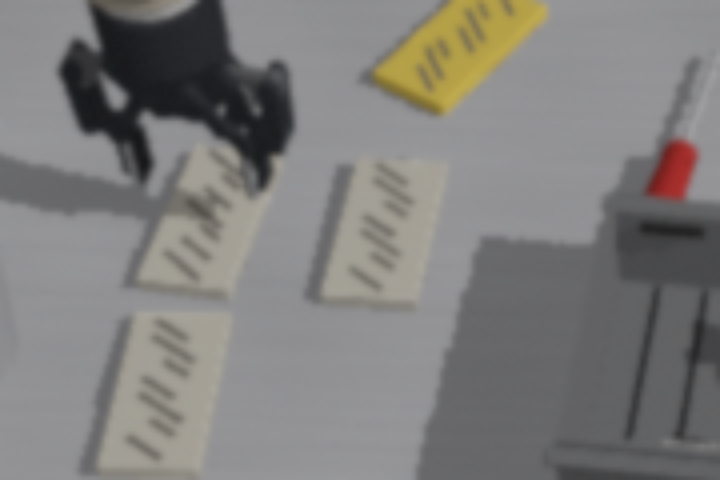

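The gripper straddles tile B, which has not moved (crop 205, 220). The fingertips stayed too high, so I go lower.

Call:
send_rows --plan '[{"offset": [0,0,-0.02],"rotation": [0,0,0]},{"offset": [0,0,-0.032],"rotation": [0,0,0]},{"offset": [0,0,-0.036],"rotation": [0,0,0]},{"offset": [0,0,-0.039],"rotation": [0,0,0]},{"offset": [0,0,-0.039],"rotation": [0,0,0]}]' --hand 0.8

```text
t: 9.02
ee_pos: [0.4379, -0.384, -0.0039]
ee_rot: [-0.0, 0.999, -0.047, -0.0]
force: [0.1, -0.1, -0.1]
finger_gap: 0.8
grip_force: 0.0
```

Call:
send_rows --plan '[{"offset": [0,0,-0.002],"rotation": [0,0,0]},{"offset": [0,0,-0.002],"rotation": [0,0,0]}]'

```text
t: 9.18
ee_pos: [0.4384, -0.3844, -0.005]
ee_rot: [0.0, 0.999, -0.047, 0.0]
force: [-0.5, 0.2, -0.3]
finger_gap: 0.797
grip_force: 0.0
```

Call:
send_rows --plan '[{"offset": [0,0,0],"rotation": [0,0,0]},{"offset": [0,0,0],"rotation": [0,0,0]},{"offset": [0,0,0],"rotation": [0,0,0]},{"offset": [0,0,0],"rotation": [0,0,0]}]' --hand 0.5 --squeeze 50

```text
t: 9.52
ee_pos: [0.4385, -0.3845, -0.0045]
ee_rot: [0.0, 0.999, -0.047, 0.0]
force: [-1.9, 1.1, 5.1]
finger_gap: 0.687
grip_force: 54.7
```

Call:
send_rows --plan '[{"offset": [0,0,0.03],"rotation": [0,0,0]},{"offset": [0.01,0.02,0.065],"rotation": [0,0,0.033]},{"offset": [0.02,0.05,0.09],"rotation": [0,0,0.033]},{"offset": [0.035,0.085,0.105],"rotation": [0,0,0.033]},{"offset": [0.05,0.12,0.115],"rotation": [0,0,0.033]},{"offset": [0.065,0.155,0.12],"rotation": [0,0,0.033]},{"offset": [0.08,0.19,0.12],"rotation": [0,0,0.033]},{"offset": [0.095,0.225,0.12],"rotation": [0,0,0.033]},{"offset": [0.108,0.26,0.12],"rotation": [0,0,0.033]},{"offset": [0.12,0.295,0.12],"rotation": [0,0,0.033]}]' --squeeze 80

```text
t: 10.35
ee_pos: [0.5587, -0.0874, 0.1149]
ee_rot: [0.0, 1.0, -0.031, 0.0]
force: [1.0, -0.8, -1.2]
finger_gap: 0.675
grip_force: 92.2
```

Call:
send_rows --plan '[{"offset": [0.01,0.03,0],"rotation": [0,0,0]},{"offset": [0.0115,0.045,-0.005],"rotation": [0,0,0]},{"offset": [0.0115,0.0465,-0.02],"rotation": [0,0,0]},{"offset": [0.0115,0.0465,-0.02],"rotation": [0,0,0]},{"offset": [0.0115,0.0465,-0.02],"rotation": [0,0,0]}]'

```text
t: 10.77
ee_pos: [0.5692, -0.0427, 0.0944]
ee_rot: [-0.0, 1.0, -0.03, -0.001]
force: [0.6, -0.3, -1.5]
finger_gap: 0.674
grip_force: 92.1
```

Check the held tile against the stops.

Run:
```python
from h import *
f=grab("scene")
s=arm.observe();print(np.round(s["ee_pos"],4),np.round(s["force"],2),s["finger_gap"])
save(f,"s3",(230,190,440,330),3.5)
```

```text
[ 0.5696 -0.0432  0.095 ] [-0.47  0.76 -1.72] 0.6743822158861564
```

View pics/s3.png

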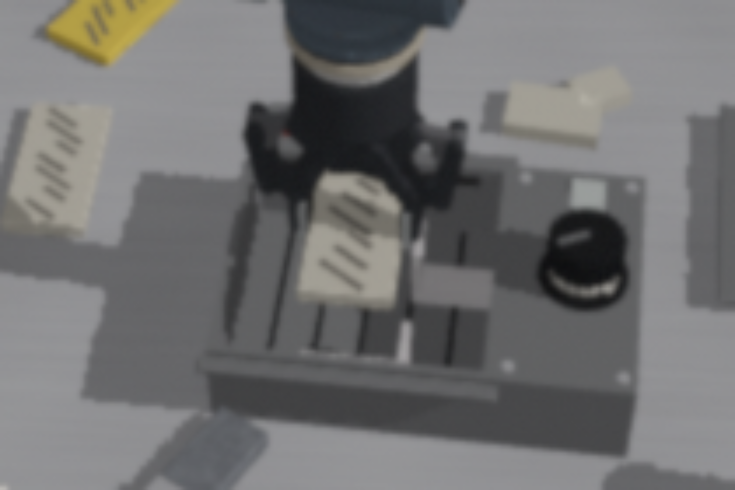

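The tile hangs level over the slot, clear of the side stops (white edge at crop 405, 340). I lower it.

Call:
send_rows --plan '[{"offset": [0,0,-0.03],"rotation": [0,0,0]},{"offset": [0,0,-0.055],"rotation": [0,0,0]},{"offset": [0,0,-0.075],"rotation": [0,0,0]},{"offset": [0,0,-0.085],"rotation": [0,0,0]},{"offset": [0,0,-0.089],"rotation": [0,0,0]},{"offset": [0,0,-0.089],"rotation": [0,0,0]}]' --squeeze 50

```text
t: 11.32
ee_pos: [0.5698, -0.0432, 0.0059]
ee_rot: [-0.0, 1.0, -0.031, -0.0]
force: [-1.1, 0.6, -2.0]
finger_gap: 0.679
grip_force: 92.2
```

Call:
send_rows --plan '[{"offset": [0,0,-0.001],"rotation": [0,0,0]},{"offset": [0,0,-0.002],"rotation": [0,0,0]},{"offset": [0,0,-0.002],"rotation": [0,0,0]}]'

```text
t: 11.57
ee_pos: [0.5703, -0.0429, 0.0047]
ee_rot: [0.0, 1.0, -0.031, 0.001]
force: [-0.5, -0.1, -1.6]
finger_gap: 0.68
grip_force: 92.2
```

Call:
send_rows --plan '[{"offset": [0.001,0,-0.001],"rotation": [0,0,0]},{"offset": [0.002,0,-0.0015],"rotation": [0,0,0]},{"offset": [0.003,0,-0.0015],"rotation": [0,0,0]},{"offset": [0.003,0,-0.0015],"rotation": [0,0,0]}]' --squeeze 30

```text
t: 11.9
ee_pos: [0.573, -0.0428, 0.0024]
ee_rot: [0.0, 1.0, -0.031, 0.0]
force: [0.1, -0.0, -1.6]
finger_gap: 0.675
grip_force: 92.2
```

Call:
send_rows --plan '[{"offset": [0,0.001,0],"rotation": [0,0,0]},{"offset": [0,0.002,0],"rotation": [0,0,0]},{"offset": [0,0.003,0],"rotation": [0,0,0]},{"offset": [0,0.003,0],"rotation": [0,0,0]}]'

```text
t: 12.23
ee_pos: [0.5727, -0.0395, 0.0023]
ee_rot: [-0.0, 1.0, -0.031, -0.0]
force: [0.1, -0.7, -2.4]
finger_gap: 0.674
grip_force: 92.2
```

Call:
send_rows --plan '[{"offset": [0.001,0,0],"rotation": [0,0,0]},{"offset": [0.002,0,-0.001],"rotation": [0,0,0]},{"offset": [0.0025,0,-0.001],"rotation": [0,0,0]}]'

```text
t: 12.48
ee_pos: [0.5748, -0.0397, 0.0019]
ee_rot: [-0.0, 1.0, -0.031, -0.001]
force: [-8.0, 0.4, 10.8]
finger_gap: 0.675
grip_force: 93.5
```

Call:
send_rows --plan '[{"offset": [0,0.001,0],"rotation": [0,0,0]},{"offset": [0,0.002,0],"rotation": [0,0,0]}]'

```text
t: 12.65
ee_pos: [0.5756, -0.0383, 0.0019]
ee_rot: [0.0, 1.0, -0.031, 0.0]
force: [-4.3, -13.0, 6.2]
finger_gap: 0.676
grip_force: 93.1
```

Call:
send_rows --plan '[{"offset": [0,0,0],"rotation": [0,0,0]},{"offset": [0,0,0],"rotation": [0,0,0]},{"offset": [0,0,0.02],"rotation": [0,0,0]},{"offset": [0,0,0.06],"rotation": [0,0,0]},{"offset": [0,0,0.1],"rotation": [0,0,0]},{"offset": [-0.02,-0.03,0.11],"rotation": [0,0,0.04]},{"offset": [-0.04,-0.06,0.11],"rotation": [0,0,0.04]},{"offset": [-0.06,-0.09,0.11],"rotation": [0,0,0.04]},{"offset": [-0.08,-0.12,0.11],"rotation": [0,0,0.04]},{"offset": [-0.1,-0.15,0.11],"rotation": [0,0,0.04]}]' --hand 0.8

```text
t: 13.48
ee_pos: [0.4743, -0.1888, 0.1115]
ee_rot: [0.0, 1.0, -0.01, 0.0]
force: [0.4, -0.7, -0.7]
finger_gap: 0.801
grip_force: 0.0
```

Call:
send_rows --plan '[{"offset": [-0.02,-0.03,0],"rotation": [0,0,0]},{"offset": [-0.035,-0.06,0],"rotation": [0,0,0]},{"offset": [-0.0355,-0.083,-0.03],"rotation": [0,0,0]},{"offset": [-0.0355,-0.083,-0.06],"rotation": [0,0,0]},{"offset": [-0.0355,-0.083,-0.07],"rotation": [0,0,0]},{"offset": [-0.0355,-0.083,-0.07],"rotation": [0,0,0]}]'

```text
t: 13.98
ee_pos: [0.4385, -0.2697, 0.0393]
ee_rot: [-0.001, 1.0, -0.011, -0.002]
force: [-0.1, 0.0, -0.5]
finger_gap: 0.799
grip_force: 0.0
```

Run:
```python
from h import *
f=grab("top");c=cloud(f);z=c[...,2]
s=arm.observe();print(np.round(s["ee_pos"],4),np.round(s["ee_rot"],4),s["finger_gap"])
print(tiles(f,c))
k=(abs(z-.018)<.005).astype(np.uint8);k[:170]=0;k[250:]=0;k[:,:262]=0;k[:,330:]=0
hsv=cv2.cvtColor(f["color"],cv2.COLOR_RGB2HSV)
save(f,"z4",(210,150,470,310),3)
```

```text
[ 0.4395 -0.27    0.0409] [-7.000e-04  9.999e-01 -1.040e-02 -9.000e-04] 0.7977246321032685
[(425, 205, 578.8, -381.7, 119.1, 59.5, 2.9, [143, 138, 134])]
```

View pics/z4.png

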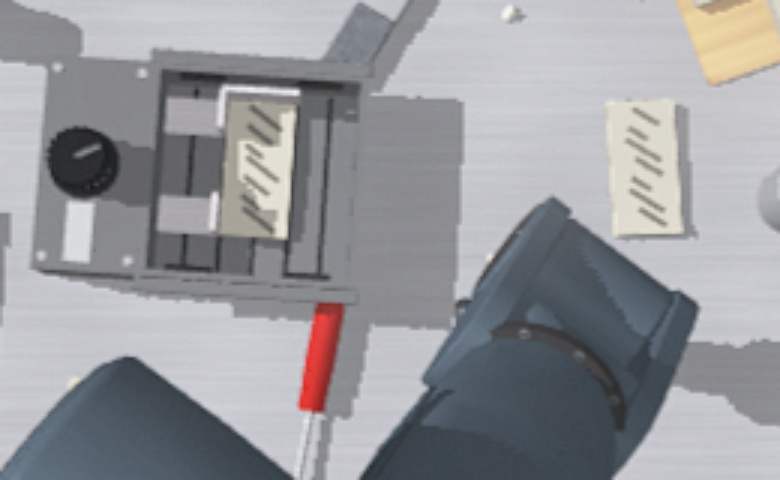

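Tile B sits square in the corner formed by the stops (crop 260, 165). Next is tile C.

Call:
send_rows --plan '[{"offset": [0.0005,-0.0015,-0.02],"rotation": [0,0,0]},{"offset": [0.0005,-0.0015,-0.035],"rotation": [0,0,0]},{"offset": [0.0005,-0.0015,-0.042],"rotation": [0,0,0]},{"offset": [0.0005,-0.0015,-0.0455],"rotation": [0,0,0]},{"offset": [0.0005,-0.0015,-0.0455],"rotation": [0,0,0]},{"offset": [0.0005,-0.0015,-0.0455],"rotation": [0,0,0]}]'

```text
t: 14.53
ee_pos: [0.4408, -0.2723, -0.0032]
ee_rot: [0.0, 1.0, -0.01, 0.0]
force: [0.0, 0.3, 0.5]
finger_gap: 0.8
grip_force: 0.0
```

Call:
send_rows --plan '[{"offset": [0,0,0],"rotation": [0,0,0]},{"offset": [0,0,0],"rotation": [0,0,0]},{"offset": [0,0,0],"rotation": [0,0,0]},{"offset": [0,0,0],"rotation": [0,0,0]},{"offset": [0,0,0],"rotation": [0,0,0]}]' --hand 0.5 --squeeze 80

```text
t: 14.95
ee_pos: [0.4408, -0.2724, -0.0026]
ee_rot: [0.0, 1.0, -0.011, 0.001]
force: [-1.7, 3.8, 14.6]
finger_gap: 0.676
grip_force: 84.6
```

Call:
send_rows --plan '[{"offset": [0,0,0.03],"rotation": [0,0,0]},{"offset": [0.005,0.01,0.07],"rotation": [0,0,-0.04]},{"offset": [0.02,0.035,0.1],"rotation": [0,0,-0.04]},{"offset": [0.04,0.065,0.11],"rotation": [0,0,-0.04]},{"offset": [0.06,0.1,0.11],"rotation": [0,0,-0.04]},{"offset": [0.08,0.135,0.11],"rotation": [0,0,-0.04]},{"offset": [0.1,0.17,0.11],"rotation": [0,0,-0.04]},{"offset": [0.12,0.205,0.11],"rotation": [0,0,-0.04]},{"offset": [0.13,0.2295,0.1],"rotation": [0,0,-0.04]},{"offset": [0.13,0.2295,0.1],"rotation": [0,0,-0.04]}]'

```text
t: 15.78
ee_pos: [0.5712, -0.0385, 0.0953]
ee_rot: [-0.0, 1.0, -0.029, 0.0]
force: [-0.7, 0.5, -2.4]
finger_gap: 0.674
grip_force: 88.1
```

Call:
send_rows --plan '[{"offset": [0,0,-0.01],"rotation": [0,0,0]},{"offset": [0,0,-0.035],"rotation": [0,0,0]},{"offset": [0,0,-0.06],"rotation": [0,0,0]},{"offset": [0,0,-0.072],"rotation": [0,0,0]},{"offset": [0,0,-0.079],"rotation": [0,0,0]},{"offset": [0,0,-0.079],"rotation": [0,0,0]}]'

```text
t: 16.28
ee_pos: [0.5697, -0.0435, 0.0166]
ee_rot: [-0.0, 1.0, -0.031, -0.001]
force: [-0.1, 0.7, -0.4]
finger_gap: 0.672
grip_force: 88.1
```

Call:
send_rows --plan '[{"offset": [0.002,0,0],"rotation": [0,0,0]},{"offset": [0.004,0,0],"rotation": [0,0,0]},{"offset": [0.005,0,0],"rotation": [0,0,0]},{"offset": [0.005,0,0],"rotation": [0,0,0]}]'

```text
t: 16.62
ee_pos: [0.5748, -0.0431, 0.017]
ee_rot: [0.0, 1.0, -0.031, -0.001]
force: [-4.7, -2.1, 0.5]
finger_gap: 0.672
grip_force: 88.3
```

Call:
send_rows --plan '[{"offset": [0,0.002,0],"rotation": [0,0,0]},{"offset": [0,0.0035,0],"rotation": [0,0,0]},{"offset": [0,0.0045,0],"rotation": [0,0,0]},{"offset": [0,0.0045,-0.001],"rotation": [0,0,0]}]'

```text
t: 16.95
ee_pos: [0.5751, -0.0384, 0.0161]
ee_rot: [0.0, 1.0, -0.03, -0.0]
force: [-7.4, -3.2, 4.8]
finger_gap: 0.674
grip_force: 88.6
```

Call:
send_rows --plan '[{"offset": [0.0005,0.001,-0.0007],"rotation": [0,0,0]},{"offset": [0.0005,0.001,-0.0007],"rotation": [0,0,0]}]'

```text
t: 17.12
ee_pos: [0.5751, -0.0383, 0.0158]
ee_rot: [0.001, 1.0, -0.03, -0.001]
force: [-11.2, -9.1, 10.7]
finger_gap: 0.676
grip_force: 89.5
```

Call:
send_rows --plan '[{"offset": [0,0,0],"rotation": [0,0,0]},{"offset": [0,0,0],"rotation": [0,0,0]},{"offset": [0,0,0.02],"rotation": [0,0,0]},{"offset": [0,0,0.06],"rotation": [0,0,0]},{"offset": [0,-0.01,0.095],"rotation": [0,0,0]},{"offset": [0,-0.045,0.1],"rotation": [0,0,0.05]},{"offset": [0,-0.085,0.1],"rotation": [0,0,0.11]},{"offset": [0,-0.125,0.1],"rotation": [0,0,0.11]},{"offset": [0,-0.165,0.1],"rotation": [0,0,0.11]},{"offset": [0.003,-0.205,0.1],"rotation": [0,0,0.11]}]' --hand 0.8

```text
t: 17.95
ee_pos: [0.579, -0.2441, 0.1158]
ee_rot: [0.0, 1.0, 0.025, 0.001]
force: [0.4, 0.9, 0.8]
finger_gap: 0.797
grip_force: 0.0
```

Call:
send_rows --plan '[{"offset": [0,-0.035,0],"rotation": [0,0,0]},{"offset": [0,-0.07,-0.02],"rotation": [0,0,0]},{"offset": [0,-0.105,-0.04],"rotation": [0,0,0]},{"offset": [0,-0.13,-0.06],"rotation": [0,0,0]},{"offset": [0,-0.1385,-0.08],"rotation": [0,0,0]},{"offset": [0,-0.1385,-0.08],"rotation": [0,0,0]},{"offset": [0,-0.1385,-0.08],"rotation": [0,0,0]}]'

```text
t: 18.53
ee_pos: [0.5786, -0.3803, 0.0346]
ee_rot: [-0.001, 1.0, 0.024, -0.0]
force: [-0.2, 0.1, 0.4]
finger_gap: 0.801
grip_force: 0.0
```

Run:
```python
from h import *
f=grab("top");c=cloud(f);z=c[...,2]
s=arm.observe();print(np.round(s["ee_pos"],4),np.round(s["ee_rot"],4),s["finger_gap"])
save(f,"z5",(40,150,360,310),2.5)
```

```text
[ 0.5794 -0.3801  0.0359] [1.000e-04 9.997e-01 2.460e-02 4.000e-04] 0.7983005055585813
```

View pics/z5.png

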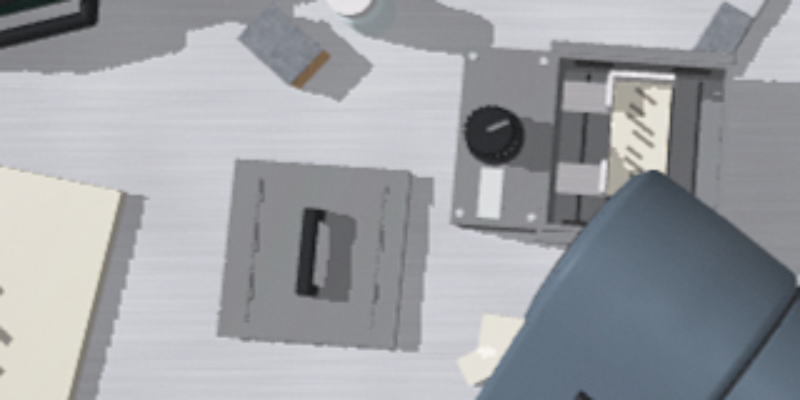

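The stack of two is seated at the stops (crop 640, 125), and the lid still lies flat at (310, 250). Now the last tile.

Call:
send_rows --plan '[{"offset": [-0.0005,-0.0015,-0.02],"rotation": [0,0,0]},{"offset": [-0.0005,-0.0015,-0.032],"rotation": [0,0,0]},{"offset": [-0.0005,-0.0015,-0.0395],"rotation": [0,0,0]},{"offset": [-0.0005,-0.0015,-0.0395],"rotation": [0,0,0]},{"offset": [-0.0005,-0.0015,-0.0395],"rotation": [0,0,0]}]'

```text
t: 19.0
ee_pos: [0.5785, -0.3819, -0.004]
ee_rot: [0.0, 1.0, 0.025, 0.0]
force: [-0.0, 0.6, 0.8]
finger_gap: 0.798
grip_force: 0.0
```

Call:
send_rows --plan '[{"offset": [0,0,0],"rotation": [0,0,0]},{"offset": [0,0,0],"rotation": [0,0,0]},{"offset": [0,0,0],"rotation": [0,0,0]},{"offset": [0,0,0],"rotation": [0,0,0]},{"offset": [0,0,0],"rotation": [0,0,0]}]' --hand 0.5 --squeeze 80

```text
t: 19.42
ee_pos: [0.579, -0.3826, -0.0027]
ee_rot: [0.001, 1.0, 0.024, 0.001]
force: [-0.5, 2.4, 6.4]
finger_gap: 0.678
grip_force: 86.2
```

Call:
send_rows --plan '[{"offset": [0,0,0.03],"rotation": [0,0,0]},{"offset": [0,0.01,0.07],"rotation": [0,0,-0.04]},{"offset": [-0.001,0.04,0.1],"rotation": [0,0,-0.11]},{"offset": [-0.002,0.075,0.12],"rotation": [0,0,-0.11]},{"offset": [-0.003,0.115,0.12],"rotation": [0,0,-0.11]},{"offset": [-0.004,0.155,0.12],"rotation": [0,0,-0.11]},{"offset": [-0.005,0.195,0.12],"rotation": [0,0,-0.11]},{"offset": [-0.006,0.235,0.12],"rotation": [0,0,-0.11]},{"offset": [-0.007,0.275,0.12],"rotation": [0,0,-0.11]},{"offset": [-0.0075,0.31,0.12],"rotation": [0,0,-0.11]}]'

```text
t: 20.25
ee_pos: [0.5703, -0.0699, 0.1162]
ee_rot: [-0.0, 1.0, -0.03, 0.0]
force: [0.9, -0.5, -1.5]
finger_gap: 0.675
grip_force: 86.5
```

Call:
send_rows --plan '[{"offset": [-0.001,0.028,-0.01],"rotation": [0,0,0]},{"offset": [-0.001,0.0285,-0.02],"rotation": [0,0,0]},{"offset": [-0.001,0.0285,-0.03],"rotation": [0,0,0]},{"offset": [-0.001,0.0285,-0.055],"rotation": [0,0,0]},{"offset": [-0.001,0.0285,-0.075],"rotation": [0,0,0]},{"offset": [-0.001,0.0285,-0.085],"rotation": [0,0,0]},{"offset": [-0.001,0.0285,-0.087],"rotation": [0,0,0]},{"offset": [-0.001,0.0285,-0.087],"rotation": [0,0,0]}]'

```text
t: 20.92
ee_pos: [0.5697, -0.0446, 0.0282]
ee_rot: [-0.0, 1.0, -0.031, -0.0]
force: [0.3, 0.5, -1.2]
finger_gap: 0.676
grip_force: 86.5
```

Call:
send_rows --plan '[{"offset": [0.002,0,0],"rotation": [0,0,0]},{"offset": [0.004,0,0],"rotation": [0,0,0]},{"offset": [0.006,0,0],"rotation": [0,0,0]},{"offset": [0.006,0,0],"rotation": [0,0,0]}]'

```text
t: 21.25
ee_pos: [0.5738, -0.0441, 0.0285]
ee_rot: [0.0, 1.0, -0.031, -0.003]
force: [-11.6, -3.0, 3.8]
finger_gap: 0.676
grip_force: 87.1
```

Call:
send_rows --plan '[{"offset": [0,0.002,0],"rotation": [0,0,0]},{"offset": [0,0.004,0],"rotation": [0,0,0]},{"offset": [0,0.006,0],"rotation": [0,0,0]},{"offset": [0,0.0065,-0.001],"rotation": [0,0,0]}]'

```text
t: 21.58
ee_pos: [0.5742, -0.0382, 0.0279]
ee_rot: [0.001, 1.0, -0.03, -0.002]
force: [-13.8, -12.9, 9.2]
finger_gap: 0.682
grip_force: 88.0
```

Call:
send_rows --plan '[{"offset": [0,0,-0.0007],"rotation": [0,0,0]},{"offset": [0,0,-0.0007],"rotation": [0,0,0]}]'

```text
t: 21.75
ee_pos: [0.5742, -0.0383, 0.0276]
ee_rot: [0.001, 1.0, -0.031, -0.002]
force: [-12.8, -8.1, 9.5]
finger_gap: 0.672
grip_force: 88.0
```

Call:
send_rows --plan '[{"offset": [0,0,0],"rotation": [0,0,0]},{"offset": [0,0,0],"rotation": [0,0,0]},{"offset": [0,0,0.02],"rotation": [0,0,0]},{"offset": [0,0,0.06],"rotation": [0,0,0]},{"offset": [0,0,0.1],"rotation": [0,0,0]},{"offset": [-0.005,0.015,0.135],"rotation": [0,0,0]},{"offset": [-0.02,0.05,0.14],"rotation": [0,0,0]},{"offset": [-0.034,0.085,0.14],"rotation": [0,0,0]},{"offset": [-0.048,0.12,0.14],"rotation": [0,0,0]},{"offset": [-0.062,0.155,0.14],"rotation": [0,0,0]}]' --hand 0.78

```text
t: 22.58
ee_pos: [0.5135, 0.1192, 0.1679]
ee_rot: [-0.0, 1.0, -0.031, 0.001]
force: [1.4, 1.1, -0.3]
finger_gap: 0.783
grip_force: 0.0
```

Call:
send_rows --plan '[{"offset": [-0.012,0.035,0],"rotation": [0,0,0]},{"offset": [-0.024,0.07,0],"rotation": [0,0,0]},{"offset": [-0.036,0.105,0],"rotation": [0,0,0]},{"offset": [-0.048,0.14,0],"rotation": [0,0,0]},{"offset": [-0.06,0.175,0],"rotation": [0,0,0]},{"offset": [-0.06,0.183,0],"rotation": [0,0,0]},{"offset": [-0.06,0.183,-0.03],"rotation": [0,0,0]},{"offset": [-0.06,0.183,-0.06],"rotation": [0,0,0]},{"offset": [-0.06,0.183,-0.06],"rotation": [0,0,0]}]' --hand 0.5

```text
t: 23.33
ee_pos: [0.4518, 0.2998, 0.103]
ee_rot: [0.002, 1.0, -0.03, -0.003]
force: [0.2, -0.9, -1.4]
finger_gap: 0.502
grip_force: 0.0
```

Run:
```python
from h import *
f=grab("top");c=cloud(f);z=c[...,2]
s=arm.observe();print(np.round(s["ee_pos"],4),np.round(s["ee_rot"],4),s["finger_gap"])
hsv=cv2.cvtColor(f["color"],cv2.COLOR_RGB2HSV)
m=((z>.034)&(z<.05)).astype(np.uint8);m[:174]=0;m[245:]=0;m[:,:284]=0;m[:,320:]=0
ct=max(cv2.findContours(m,0,1)[0],key=cv2.contourArea)
w=np.array([ray(f,a,b,.042)[:2] for a,b in ct[:,0]],np.float32);print("stack top",cv2.minAreaRect(w*1000),np.median(z[m>0]))
save(f,"z6",(200,150,360,270),4)
# lid on bench: flange top .017
g=((z>.011)&(z<.024)).astype(np.uint8);g[:190]=0;g[300:]=0;g[:,:115]=0;g[:,:].T[215:]=0
g=cv2.morphologyEx(g,cv2.MORPH_OPEN,np.ones((3,3)))
ct=max(cv2.findContours(g,0,1)[0],key=cv2.contourArea)
w=np.array([ray(f,a,b,.017)[:2] for a,b in ct[:,0]],np.float32);print("lid",cv2.minAreaRect(w*1000))
g=((z>.034)&(z<.052)).astype(np.uint8);g[:190]=0;g[300:]=0;g[:,:115]=0;g[:,:].T[215:]=0
for k in cv2.findContours(g,0,1)[0]:
  if cv2.contourArea(k)>60:
    w=np.array([ray(f,a,b,.044)[:2] for a,b in k[:,0]],np.float32);print("h",cv2.minAreaRect(w*1000))
```

```text
[0.4528 0.3001 0.1055] [ 0.001   0.9995 -0.0305 -0.0017] 0.4995905102201743
stack top ((574.764404296875, -39.320858001708984), (61.81637191772461, 123.07674407958984), 86.44829559326172) 0.04159885157696819
lid ((452.6757507324219, 290.696044921875), (172.22012329101562, 185.50506591796875), 86.5209732055664)
h ((424.69268798828125, 297.64300537109375), (33.27825927734375, 15.233819961547852), 2.131014823913574)
```

View pics/z6.png

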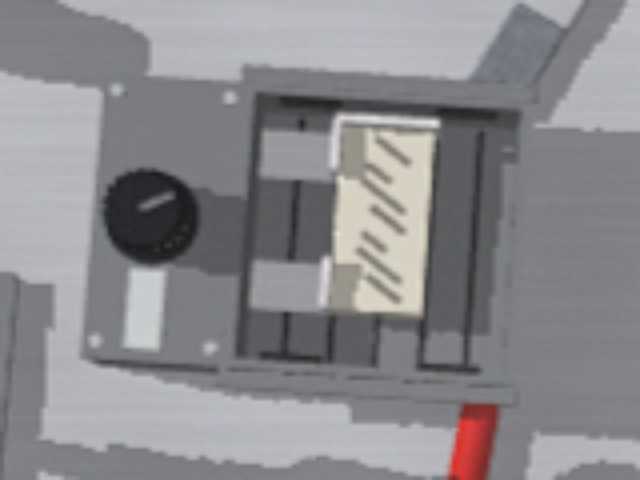

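The stack is square in the stops at yaw −3.55°, with its top at about 42 mm. The lid has not moved, so I pick it up.

Call:
send_rows --plan '[{"offset": [0,0,-0.025],"rotation": [0,0,0]},{"offset": [0,0,-0.05],"rotation": [0,0,0]},{"offset": [0,0,-0.07],"rotation": [0,0,0]},{"offset": [0,0,-0.079],"rotation": [0,0,0]},{"offset": [0,0,-0.079],"rotation": [0,0,0]}]'

```text
t: 23.8
ee_pos: [0.454, 0.3005, 0.0278]
ee_rot: [0.0, 1.0, -0.031, -0.0]
force: [-0.3, 0.5, -0.5]
finger_gap: 0.503
grip_force: 0.0
```

Call:
send_rows --plan '[{"offset": [0,0,0],"rotation": [0,0,0]},{"offset": [0,0,0],"rotation": [0,0,0]},{"offset": [0,0,0],"rotation": [0,0,0]},{"offset": [0,0,0],"rotation": [0,0,0]},{"offset": [0,0,0],"rotation": [0,0,0]},{"offset": [0,0,0],"rotation": [0,0,0]},{"offset": [0,0,0.03],"rotation": [0,0,0]},{"offset": [0,0,0.07],"rotation": [0,0,0]},{"offset": [0,0,0.11],"rotation": [0,0,0]},{"offset": [0,0,0.15],"rotation": [0,0,0]}]' --hand 0 --squeeze 90

```text
t: 24.63
ee_pos: [0.4532, 0.3004, 0.1804]
ee_rot: [0.0, 1.0, -0.031, -0.0]
force: [1.4, 0.3, -5.2]
finger_gap: 0.159
grip_force: 90.0
```

Call:
send_rows --plan '[{"offset": [0.012,-0.036,0],"rotation": [0,0,0]},{"offset": [0.024,-0.072,0],"rotation": [0,0,0]},{"offset": [0.036,-0.108,0],"rotation": [0,0,0]},{"offset": [0.048,-0.144,0],"rotation": [0,0,0]},{"offset": [0.06,-0.18,0],"rotation": [0,0,0]},{"offset": [0.072,-0.216,0],"rotation": [0,0,0]},{"offset": [0.084,-0.252,0],"rotation": [0,0,0]},{"offset": [0.095,-0.288,0],"rotation": [0,0,0]},{"offset": [0.104,-0.32,0],"rotation": [0,0,0]},{"offset": [0.1093,-0.339,0],"rotation": [0,0,0]}]'

```text
t: 25.47
ee_pos: [0.5635, -0.0415, 0.1787]
ee_rot: [0.0, 1.0, -0.031, 0.0]
force: [-0.3, 0.7, -4.9]
finger_gap: 0.155
grip_force: 90.0
```

Call:
send_rows --plan '[{"offset": [0,0,-0.02],"rotation": [0,0,0]},{"offset": [0,0,-0.04],"rotation": [0,0,0]},{"offset": [0,0,-0.06],"rotation": [0,0,0]},{"offset": [0,0,-0.072],"rotation": [0,0,0]},{"offset": [0,0,-0.074],"rotation": [0,0,0]},{"offset": [0,0,-0.074],"rotation": [0,0,0]}]'

```text
t: 25.97
ee_pos: [0.5629, -0.0382, 0.104]
ee_rot: [-0.0, 1.0, -0.031, -0.0]
force: [0.0, -0.1, -5.2]
finger_gap: 0.161
grip_force: 89.9
```

```bash
cat > lidm.py <<'E'
from h import *
f=grab("top");c=cloud(f);z=c[...,2]
s=arm.observe();print(np.round(s["ee_pos"],4),np.round(s["ee_rot"],4),np.round(s["force"],1))
zz=float(np.median(z[175:182,300:312]));print("lid z",zz, "corners",[c[v,u].round(4).tolist() for v,u in((185,270),(182,318),(225,268),(228,316))])
k=(abs(z-zz)<.005).astype(np.uint8);k[:150]=0;k[262:]=0;k[:,:258]=0;k[:,345:]=0
k=cv2.morphologyEx(k,cv2.MORPH_OPEN,np.ones((3,3)))
def fl(n,a):
    vx,vy,x,y=cv2.fitLine(np.array(a,np.float32),cv2.DIST_HUBER,0,1e-3,1e-3).ravel();
    xh=np.array([.9981,-.0616]);yh=np.array([.0616,.9981]);d=np.array([x,y])-[.5601,-.0392]
    print(n,np.degrees(np.arctan2(vy,vx)).round(2),"box xy",(d@xh).round(4),(d@yh).round(4))
fl("R",[ray(f,np.flatnonzero(k[r])[-1]+.5,r,zz)[:2] for r in range(182,225)])
fl("T",[ray(f,q,np.flatnonzero(k[:,q])[0]-.5,zz)[:2] for q in range(272,320)])
fl("L",[ray(f,np.flatnonzero(k[r])[0]-.5,r,zz)[:2] for r in range(178,215)])
save(f,"z7_%d"%int(s["t"]*10),(200,140,380,275),4)
E
python3 lidm.py
```

```text
[ 0.5634 -0.0382  0.1048] [ 0.000e+00  9.995e-01 -3.050e-02  4.000e-04] [ 0.8 -0.5 -5.1]
lid z 0.41078489407054647 corners [[0.5546, -0.0093, 0.4089], [0.5575, -0.0969, 0.4261], [0.4692, -0.0181, 0.5212], [0.5082, -0.0937, 0.092]]Traceback (most recent call last):
  File "lidm.py", line 11, in <module>
    fl("R",[ray(f,np.flatnonzero(k[r])[-1]+.5,r,zz)[:2] for r in range(182,225)])
                  ~~~~~~~~~~~~~~~~~~~~^^^^
IndexError: index -1 is out of bounds for axis 0 with size 0
```

Call:
send_rows --plan '[{"offset": [0,0,-0.004],"rotation": [0,0,0]},{"offset": [0,0,-0.007],"rotation": [0,0,0]},{"offset": [0,0,-0.01],"rotation": [0,0,0]},{"offset": [0,0,-0.01],"rotation": [0,0,0]}]'

```text
t: 26.35
ee_pos: [0.5626, -0.0382, 0.0938]
ee_rot: [-0.0, 1.0, -0.031, -0.0]
force: [-4.3, -0.1, -1.3]
finger_gap: 0.157
grip_force: 90.7
```

Run:
```python
from h import *
f=grab("scene");c=cloud(f)
s=arm.observe();print(np.round(s["ee_pos"],4),np.round(s["force"],2),s["finger_gap"])
save(f,"s8",(250,190,430,325),4)
```

```text
[ 0.5627 -0.0382  0.0939] [-3.82 -0.18 -1.52] 0.1578128561387279
```

View pics/s8.png

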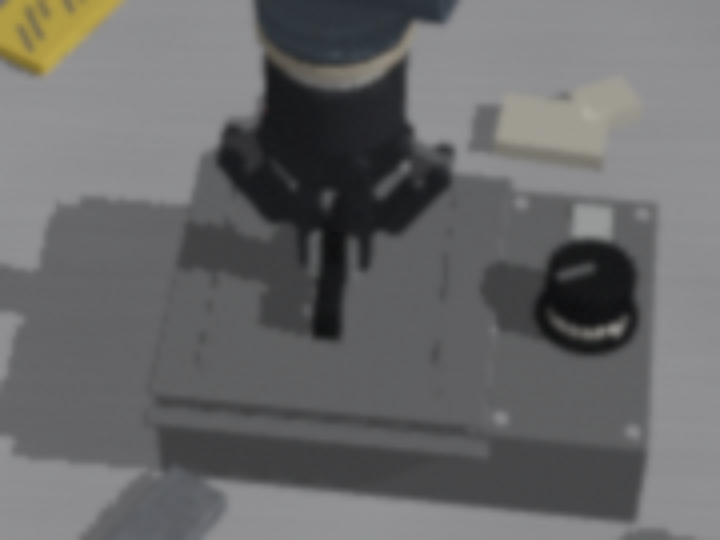

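The lid sits square over the opening with a light −x contact at the far edge (crop 320, 405). I ease back 1 mm and go on down.

Call:
send_rows --plan '[{"offset": [-0.001,0,0],"rotation": [0,0,0]},{"offset": [-0.001,0,-0.002],"rotation": [0,0,0]},{"offset": [-0.001,0,-0.004],"rotation": [0,0,0]},{"offset": [-0.001,0,-0.004],"rotation": [0,0,0]}]'

```text
t: 26.73
ee_pos: [0.5626, -0.0384, 0.0904]
ee_rot: [0.0, 1.0, -0.031, 0.001]
force: [-1.0, 0.4, 0.1]
finger_gap: 0.159
grip_force: 90.8
```

Call:
send_rows --plan '[{"offset": [0,0,-0.001],"rotation": [0,0,0]},{"offset": [0,0,-0.002],"rotation": [0,0,0]},{"offset": [0,0,-0.003],"rotation": [0,0,0]}]'

```text
t: 26.98
ee_pos: [0.5629, -0.0384, 0.088]
ee_rot: [0.0, 1.0, -0.031, 0.001]
force: [-7.9, 1.4, 26.6]
finger_gap: 0.157
grip_force: 93.9
```

Call:
send_rows --plan '[{"offset": [0,0,-0.001],"rotation": [0,0,0]},{"offset": [0,0,-0.002],"rotation": [0,0,0]}]'

```text
t: 27.15
ee_pos: [0.5629, -0.0384, 0.0879]
ee_rot: [0.0, 1.0, -0.031, 0.001]
force: [-17.5, 1.6, 45.4]
finger_gap: 0.16
grip_force: 96.5
```

Call:
send_rows --plan '[{"offset": [-0.001,0,0.002],"rotation": [0,0,0]},{"offset": [-0.001,0,0.003],"rotation": [0,0,0]}]'

```text
t: 27.32
ee_pos: [0.5613, -0.0383, 0.0882]
ee_rot: [0.0, 1.0, -0.031, 0.001]
force: [1.3, 0.4, -8.8]
finger_gap: 0.16
grip_force: 89.9
```

Call:
send_rows --plan '[{"offset": [0,0,0],"rotation": [0,0,0]},{"offset": [0,0,0],"rotation": [0,0,0]},{"offset": [0,0,0],"rotation": [0,0,0]},{"offset": [0,0,0.02],"rotation": [0,0,0]},{"offset": [-0.03,0,0.05],"rotation": [0,0,0]},{"offset": [-0.06,-0.03,0.08],"rotation": [0,0,0]},{"offset": [-0.08,-0.07,0.1],"rotation": [0,0,0]},{"offset": [-0.1,-0.11,0.1],"rotation": [0,0,0]},{"offset": [-0.12,-0.145,0.1],"rotation": [0,0,0]},{"offset": [-0.13,-0.18,0.1],"rotation": [0,0,0]}]' --hand 0.5

```text
t: 28.15
ee_pos: [0.434, -0.2078, 0.1886]
ee_rot: [0.0, 1.0, -0.03, 0.001]
force: [1.1, 0.1, -0.6]
finger_gap: 0.501
grip_force: 0.0
```

```bash
cat > lidm.py <<'E'
from h import *
f=grab("top");c=cloud(f);z=c[...,2]
s=arm.observe();print(np.round(s["ee_pos"],4),np.round(s["ee_rot"],4),np.round(s["force"],1))
k=((z>.077)&(z<.1)).astype(np.uint8);k[:150]=0;k[262:]=0;k[:,:258]=0;k[:,345:]=0
k=cv2.morphologyEx(k,cv2.MORPH_OPEN,np.ones((5,5)))
v,u=np.nonzero(cv2.erode(k,np.ones((5,5))));P=c[v,u];P=P[P[:,2]<.1]
A=np.c_[P[:,:2]-[.561,-.0388],np.ones(len(P))];co=np.linalg.lstsq(A,P[:,2],rcond=None)[0]
print("flange-top plane (slope x,y; z)",co.round(4),"n",len(P))
ct=max(cv2.findContours(k,0,1)[0],key=cv2.contourArea);w=np.array([ray(f,a,b,co[2])[:2] for a,b in ct[:,0]],np.float32)
print(cv2.minAreaRect(w*1000))
w=z[170:185,232:250];print("well z",np.median(z[170:182,232:252]), "cap z",np.median(z[197:212,232:244]))
E
python3 lidm.py
```

```text
[ 0.4325 -0.2138  0.1885] [ 1.400e-03  9.995e-01 -3.190e-02  5.000e-04] [-1.6 -4.5  0.4]
flange-top plane (slope x,y; z) [0. 0. 0.] n 0Traceback (most recent call last):
  File "lidm.py", line 9, in <module>
    ct=max(cv2.findContours(k,0,1)[0],key=cv2.contourArea);w=np.array([ray(f,a,b,co[2])[:2] for a,b in ct[:,0]],np.float32)
ValueError: max() iterable argument is empty
```

```bash
sed -i 's/z>.077/z>.0725/' lidm.py; sed -i 's/save.*//' lidm.py; echo 'save(f,"z9",(200,140,380,275),4)' >> lidm.py; python3 lidm.py
```

```text
[ 0.4338 -0.211   0.1882] [ 7.000e-04  9.995e-01 -3.310e-02  4.000e-04] [ 1.   1.8 -0.5]
flange-top plane (slope x,y; z) [0.0042 0.0057 0.0758] n 149
((614.3961791992188, 10.46126937866211), (68.9549789428711, 75.64056396484375), 0.691260576248169)
well z 0.06985504296739875 cap z 0.11054063490526933
```

View pics/z9.png

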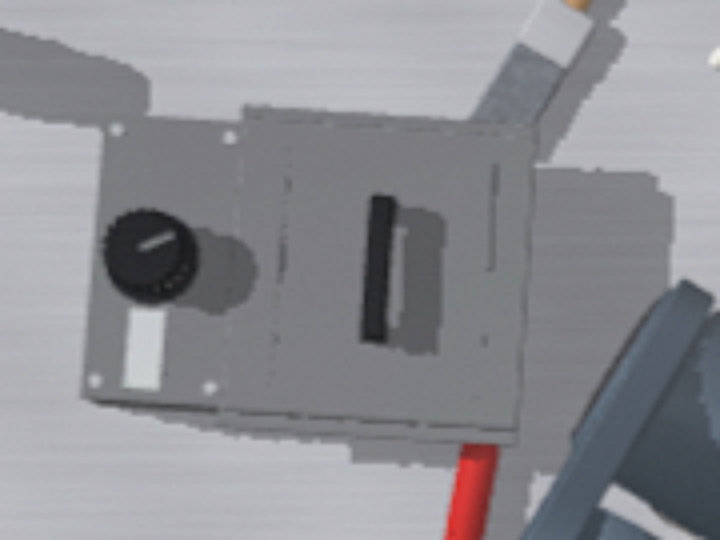

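The lid sits square in the opening; in the crop it spans (235, 110) to (530, 440). I check its height at the four corners.

```bash
cat > lidz.py <<'E'
from h import *
zs=[];
for _ in range(4):
    f=grab("top");c=cloud(f);zs.append(c)
c=np.mean(zs,0);z=c[...,2]
X=np.array([.9981,-.0616]);Y=np.array([.0616,.9981]);d=c[...,:2]-[.561,-.0388];bx=d@X;by=d@Y
for n,(a,b) in dict(xpyp=(1,1),xpyn=(1,-1),xnyp=(-1,1),xnyn=(-1,-1)).items():
    m=(abs(bx-a*.06)<.018)&(abs(by-b*.06)<.018);print(n,np.median(z[m]).round(4),z[m].mean().round(4),m.sum())
m=(abs(bx)<.08)&(abs(by-.15)<.025)&(abs(bx)>.03);print("well",np.median(z[m]).round(4),z[m].mean().round(4))
m=(abs(bx)<.03)&(abs(by)<.006);print("handle",np.median(z[m]).round(4))
E
python3 lidz.py
```

```text
xpyp 0.0754 0.084 202
xpyn 0.0754 0.0794 198
xnyp 0.0752 0.0797 207
xnyn 0.0753 0.088 214
well 0.07 0.0761
handle 0.1022
```

The lid is home and level: 75.3 mm at all four corners against the well top at 70.0. Now the cap.

Call:
send_rows --plan '[{"offset": [0.0135,0.031,0],"rotation": [0,0,0.1]},{"offset": [0.027,0.063,0],"rotation": [0,0,0.2]},{"offset": [0.04,0.094,0],"rotation": [0,0,0.3]},{"offset": [0.054,0.126,0],"rotation": [0,0,0.4]},{"offset": [0.068,0.157,0],"rotation": [0,0,0.5]},{"offset": [0.081,0.188,0],"rotation": [0,0,0.6]},{"offset": [0.095,0.22,0],"rotation": [0,0,0.7]},{"offset": [0.109,0.251,0],"rotation": [0,0,0.8]},{"offset": [0.122,0.283,0],"rotation": [0,0,0.9]},{"offset": [0.1357,0.3142,0],"rotation": [0,0,0.93]}]' --hand 0.85

```text
t: 29.28
ee_pos: [0.5709, 0.1112, 0.1875]
ee_rot: [-0.0, 0.905, 0.425, -0.0]
force: [0.5, -0.7, -1.0]
finger_gap: 0.848
grip_force: 0.0
```

Call:
send_rows --plan '[{"offset": [0,0,-0.03],"rotation": [0,0,0]},{"offset": [0,0,-0.05],"rotation": [0,0,0]},{"offset": [0,0,-0.05],"rotation": [0,0,0]},{"offset": [0,0,-0.05],"rotation": [0,0,0]}]'

```text
t: 29.62
ee_pos: [0.5703, 0.1087, 0.1372]
ee_rot: [-0.0, 0.907, 0.422, -0.001]
force: [0.1, -0.3, 0.9]
finger_gap: 0.849
grip_force: 0.0
```

Call:
send_rows --plan '[{"offset": [-0.0008,-0.0055,-0.005],"rotation": [0,0,0]},{"offset": [-0.0008,-0.0055,-0.02],"rotation": [0,0,0]},{"offset": [-0.0008,-0.0055,-0.04],"rotation": [0,0,0]},{"offset": [-0.0008,-0.0055,-0.052],"rotation": [0,0,0]},{"offset": [-0.0008,-0.0055,-0.052],"rotation": [0,0,0]},{"offset": [-0.0008,-0.0055,-0.052],"rotation": [0,0,0]}]'

```text
t: 30.12
ee_pos: [0.5704, 0.1018, 0.0862]
ee_rot: [0.0, 0.907, 0.421, 0.0]
force: [0.9, -0.5, 0.3]
finger_gap: 0.849
grip_force: 0.0
```

Call:
send_rows --plan '[{"offset": [0,0,0],"rotation": [0,0,0]},{"offset": [0,0,0],"rotation": [0,0,0]},{"offset": [0,0,0],"rotation": [0,0,0]},{"offset": [0,0,0],"rotation": [0,0,0]},{"offset": [0,0,0],"rotation": [0,0,0]}]' --hand 0.3 --squeeze 25

```text
t: 30.53
ee_pos: [0.5685, 0.1039, 0.0871]
ee_rot: [-0.002, 0.907, 0.421, -0.001]
force: [-13.7, 12.0, 13.2]
finger_gap: 0.577
grip_force: 23.9
```

Call:
send_rows --plan '[{"offset": [-0.0015,0.0012,0.001],"rotation": [0,0,0]},{"offset": [-0.0015,0.0012,0.001],"rotation": [0,0,0.1]},{"offset": [-0.0015,0.0012,0.001],"rotation": [0,0,0.2]},{"offset": [-0.0015,0.0012,0.001],"rotation": [0,0,0.3]},{"offset": [-0.0015,0.0012,0.001],"rotation": [0,0,0.4]},{"offset": [-0.0015,0.0012,0.001],"rotation": [0,0,0.5]},{"offset": [-0.0015,0.0012,0.001],"rotation": [0,0,0.6]},{"offset": [-0.0015,0.0012,0.001],"rotation": [0,0,0.7]},{"offset": [-0.0015,0.0012,0.001],"rotation": [0,0,0.8]},{"offset": [-0.0015,0.0012,0.001],"rotation": [0,0,0.9]}]'

```text
t: 31.37
ee_pos: [0.5695, 0.1035, 0.0884]
ee_rot: [0.001, 0.632, 0.775, 0.001]
force: [-0.4, 0.9, 6.9]
finger_gap: 0.572
grip_force: 26.8
```

```bash
python3 -c "
from cell import arm;import numpy as np
s=arm.observe();print({k:np.round(s[k],3) for k in('q','ee_rot','force','moment','finger_gap','grip_force')})"
```

```text
{'q': array([ 0.099,  0.581,  1.689,  0.   ,  0.87 , -0.104]), 'ee_rot': array([0.001, 0.632, 0.775, 0.001]), 'force': array([-0.362,  0.873,  6.923]), 'moment': array([ 0.155,  0.427, -0.131]), 'finger_gap': np.float64(0.572), 'grip_force': np.float64(26.761)}
```

Call:
send_rows --plan '[{"offset": [0,0,0],"rotation": [0,0,0.1]},{"offset": [0,0,0],"rotation": [0,0,0.2]},{"offset": [0,0,0],"rotation": [0,0,0.3]},{"offset": [0,0,0],"rotation": [0,0,0.4]}]'

```text
t: 31.7
ee_pos: [0.5701, 0.1036, 0.0883]
ee_rot: [0.002, 0.465, 0.885, 0.001]
force: [4.7, 4.0, -0.8]
finger_gap: 0.572
grip_force: 26.2
```

```bash
python3 -c "
from cell import arm;import numpy as np
s=arm.observe();print({k:np.round(s[k],3) for k in('q','ee_rot','force','moment','finger_gap','grip_force')})"
```

```text
{'q': array([ 0.099,  0.581,  1.688,  0.   ,  0.868, -0.504]), 'ee_rot': array([0.002, 0.465, 0.885, 0.001]), 'force': array([ 4.721,  3.958, -0.814]), 'moment': array([ 0.318, -0.427, -0.022]), 'finger_gap': np.float64(0.572), 'grip_force': np.float64(26.235)}
```

Call:
send_rows --plan '[{"offset": [0,0,0],"rotation": [0,0,0.1]},{"offset": [0,0,0],"rotation": [0,0,0.2]},{"offset": [0,0,0],"rotation": [0,0,0.3]},{"offset": [0,0,0],"rotation": [0,0,0.3]}]'

```text
t: 32.03
ee_pos: [0.5705, 0.1038, 0.0882]
ee_rot: [0.002, 0.327, 0.945, 0.001]
force: [5.0, 5.1, -1.1]
finger_gap: 0.574
grip_force: 26.3
```

```bash
python3 -c "
from cell import arm;import numpy as np
s=arm.observe();print({k:np.round(s[k],3) for k in('q','ee_rot','force','moment','finger_gap','grip_force')})"
```

```text
{'q': array([ 9.900e-02,  5.820e-01,  1.688e+00,  1.000e-03,  8.670e-01,
       -8.050e-01]), 'ee_rot': array([0.002, 0.327, 0.945, 0.001]), 'force': array([ 5.04 ,  5.12 , -1.126]), 'moment': array([ 0.515, -0.713, -0.176]), 'finger_gap': np.float64(0.574), 'grip_force': np.float64(26.261)}
```

Call:
send_rows --plan '[{"offset": [0,0,0],"rotation": [0,0,0]},{"offset": [0,0,0],"rotation": [0,0,0]},{"offset": [0,0,0],"rotation": [0,0,0]},{"offset": [0,0,0.02],"rotation": [0,0,0]},{"offset": [0,0,0.05],"rotation": [0,0,0]},{"offset": [0,0.03,0.06],"rotation": [0,0,0]},{"offset": [-0.03,0.06,0.06],"rotation": [0,0,0]},{"offset": [-0.06,0.09,0.06],"rotation": [0,0,0]},{"offset": [-0.09,0.12,0.06],"rotation": [0,0,0]},{"offset": [-0.09,0.13,0.06],"rotation": [0,0,0]}]' --hand 0.85

```text
t: 32.87
ee_pos: [0.4743, 0.2355, 0.1467]
ee_rot: [-0.001, 0.329, 0.944, -0.001]
force: [-1.0, -0.1, -0.1]
finger_gap: 0.848
grip_force: 0.0
```

```bash
cat > capm.py <<'E'
from h import *
f=grab("top");c=cloud(f);z=c[...,2]
s=arm.observe();print(np.round(s["ee_pos"],4),np.round(s["ee_rot"],3),round(s["t"],1))
m=(z>.09)&(z<.118)&(np.hypot(c[...,0]-.5695,c[...,1]-.103)<.032)
v,u=np.nonzero(m);zz=np.median(z[m]);w=np.array([ray(f,a,b,zz)[:2] for a,b in zip(u,v)],np.float32)
print("cap",m.sum(),zz,cv2.minEnclosingCircle(w*1000))
q=m&(f["color"].min(2)>90);v,u=np.nonzero(q)
if len(v)>3: print("pointer px",u.mean(),v.mean(),c[q][:,:2].mean(0))
E
python3 capm.py
```

```text
[0.4764 0.2363 0.1471] [-0.     0.329  0.944  0.   ] 32.9
cap 330 0.10457867064468485 ((568.2582397460938, 101.98933410644531), 26.336395263671875)
pointer px 233.53846153846155 197.92307692307693 [0.57952594 0.10895163]
```

The cap has dropped to 104.6 mm, which is the thread start. I grip it and screw forward.

Call:
send_rows --plan '[{"offset": [0.03,-0.04,0],"rotation": [0,0,0]},{"offset": [0.06,-0.08,0],"rotation": [0,0,0]},{"offset": [0.0895,-0.1305,0],"rotation": [0,0,0]},{"offset": [0.0895,-0.1305,0],"rotation": [0,0,0]},{"offset": [0.0895,-0.1305,-0.01],"rotation": [0,0,0]},{"offset": [0.0895,-0.1305,-0.035],"rotation": [0,0,0]},{"offset": [0.0895,-0.1305,-0.055],"rotation": [0,0,0]},{"offset": [0.0895,-0.1305,-0.062],"rotation": [0,0,0]},{"offset": [0.0895,-0.1305,-0.062],"rotation": [0,0,0]}]'

```text
t: 33.67
ee_pos: [0.5674, 0.1023, 0.0832]
ee_rot: [-0.001, 0.33, 0.944, -0.001]
force: [0.3, 0.3, -0.7]
finger_gap: 0.848
grip_force: 0.0
```

Call:
send_rows --plan '[{"offset": [0,0,0],"rotation": [0,0,0]},{"offset": [0,0,0],"rotation": [0,0,0]},{"offset": [0,0,0],"rotation": [0,0,0]},{"offset": [0,0,0],"rotation": [0,0,0]},{"offset": [0,0,0],"rotation": [0,0,0]}]' --hand 0.3 --squeeze 30

```text
t: 34.08
ee_pos: [0.5702, 0.1041, 0.087]
ee_rot: [0.002, 0.33, 0.944, 0.002]
force: [4.8, 8.3, 2.4]
finger_gap: 0.571
grip_force: 31.4
```

Call:
send_rows --plan '[{"offset": [0.0005,0.001,0],"rotation": [0,0,-0.11]},{"offset": [0.0005,0.001,-0.0003],"rotation": [0,0,-0.22]},{"offset": [0.0005,0.001,-0.0004],"rotation": [0,0,-0.33]},{"offset": [0.0005,0.001,-0.0006],"rotation": [0,0,-0.44]},{"offset": [0.0005,0.001,-0.0007],"rotation": [0,0,-0.55]},{"offset": [0.0005,0.001,-0.0009],"rotation": [0,0,-0.66]},{"offset": [0.0005,0.001,-0.001],"rotation": [0,0,-0.77]},{"offset": [0.0005,0.001,-0.0011],"rotation": [0,0,-0.88]},{"offset": [0.0005,0.001,-0.0013],"rotation": [0,0,-0.99]},{"offset": [0.0005,0.001,-0.0014],"rotation": [0,0,-1.1]}]'

```text
t: 34.92
ee_pos: [0.5691, 0.1041, 0.0854]
ee_rot: [0.0, 0.776, 0.63, 0.001]
force: [-5.0, 0.5, 7.9]
finger_gap: 0.57
grip_force: 31.9
```

Call:
send_rows --plan '[{"offset": [0,0,-0.0001],"rotation": [0,0,-0.11]},{"offset": [0,0,-0.0003],"rotation": [0,0,-0.22]},{"offset": [0,0,-0.0004],"rotation": [0,0,-0.33]},{"offset": [0,0,-0.0006],"rotation": [0,0,-0.44]},{"offset": [0,0,-0.0007],"rotation": [0,0,-0.55]},{"offset": [0,0,-0.0009],"rotation": [0,0,-0.66]},{"offset": [0,0,-0.001],"rotation": [0,0,-0.77]},{"offset": [0,0,-0.0011],"rotation": [0,0,-0.88]},{"offset": [0,0,-0.0013],"rotation": [0,0,-0.99]},{"offset": [0,0,-0.0014],"rotation": [0,0,-1.1]}]'

```text
t: 35.75
ee_pos: [0.5686, 0.105, 0.0839]
ee_rot: [-0.001, 0.991, 0.131, 0.0]
force: [-7.5, 8.2, 9.5]
finger_gap: 0.567
grip_force: 32.1
```

Call:
send_rows --plan '[{"offset": [0,0,-0.0001],"rotation": [0,0,-0.11]},{"offset": [0,0,-0.0003],"rotation": [0,0,-0.22]},{"offset": [0,0,-0.0004],"rotation": [0,0,-0.33]},{"offset": [0,0,-0.0006],"rotation": [0,0,-0.44]},{"offset": [0,0,-0.0007],"rotation": [0,0,-0.55]},{"offset": [0,0,-0.0009],"rotation": [0,0,-0.66]},{"offset": [0,0,-0.001],"rotation": [0,0,-0.77]},{"offset": [0,0,-0.0011],"rotation": [0,0,-0.88]},{"offset": [0,0,-0.0013],"rotation": [0,0,-0.99]},{"offset": [0,0,-0.0014],"rotation": [0,0,-1.1]}]'

```text
t: 36.58
ee_pos: [0.5691, 0.1058, 0.0826]
ee_rot: [-0.002, 0.914, -0.406, 0.0]
force: [-5.2, 13.8, 7.1]
finger_gap: 0.57
grip_force: 31.8
```

Call:
send_rows --plan '[{"offset": [0,0,0],"rotation": [0,0,0]},{"offset": [0,0,0],"rotation": [0,0,0]},{"offset": [0,0,0],"rotation": [0,0,0]},{"offset": [0,0,0.001],"rotation": [0,0,0.12]},{"offset": [0,0,0.001],"rotation": [0,0,0.24]},{"offset": [0,0,0.001],"rotation": [0,0,0.36]},{"offset": [0,0,0.001],"rotation": [0,0,0.48]},{"offset": [0,0,0.001],"rotation": [0,0,0.6]},{"offset": [0,0,0.001],"rotation": [0,0,0.72]},{"offset": [0,0,0.001],"rotation": [0,0,0.84]}]' --hand 0.85

```text
t: 37.42
ee_pos: [0.569, 0.1035, 0.0819]
ee_rot: [0.0, 1.0, 0.008, 0.0]
force: [0.2, 0.1, -0.2]
finger_gap: 0.855
grip_force: 0.0
```

Call:
send_rows --plan '[{"offset": [0,0,0],"rotation": [0,0,0.12]},{"offset": [0,0,0],"rotation": [0,0,0.24]},{"offset": [0,0,0],"rotation": [0,0,0.36]},{"offset": [0,0,0],"rotation": [0,0,0.48]},{"offset": [0,0,0],"rotation": [0,0,0.6]},{"offset": [0,0,0],"rotation": [0,0,0.72]},{"offset": [0,0,0],"rotation": [0,0,0.84]},{"offset": [0,0,0],"rotation": [0,0,0.96]},{"offset": [0,0,0],"rotation": [0,0,1.08]},{"offset": [0,0,0],"rotation": [0,0,1.2]}]'

```text
t: 38.25
ee_pos: [0.569, 0.1034, 0.0819]
ee_rot: [0.0, 0.821, 0.571, 0.0]
force: [0.6, -0.3, 0.2]
finger_gap: 0.853
grip_force: 0.0
```

Call:
send_rows --plan '[{"offset": [0,0,0],"rotation": [0,0,0.12]},{"offset": [0,0,0],"rotation": [0,0,0.24]},{"offset": [0,0,0],"rotation": [0,0,0.36]},{"offset": [0,0,0],"rotation": [0,0,0.48]},{"offset": [0,0,0],"rotation": [0,0,0.6]},{"offset": [0,0,0],"rotation": [0,0,0.72]},{"offset": [0,0,0],"rotation": [0,0,0.84]},{"offset": [0,0,0],"rotation": [0,0,0.86]},{"offset": [0,0,0],"rotation": [0,0,0.86]},{"offset": [0,0,0],"rotation": [0,0,0.86]}]'

```text
t: 39.08
ee_pos: [0.5688, 0.1036, 0.0817]
ee_rot: [0.0, 0.512, 0.859, 0.0]
force: [0.7, -0.7, 0.1]
finger_gap: 0.849
grip_force: 0.0
```

Call:
send_rows --plan '[{"offset": [0,0,-0.001],"rotation": [0,0,0]},{"offset": [0,0,-0.001],"rotation": [0,0,0]},{"offset": [0,0,-0.001],"rotation": [0,0,0]},{"offset": [0,0,-0.001],"rotation": [0,0,0]},{"offset": [0,0,-0.001],"rotation": [0,0,0]}]' --hand 0.3 --squeeze 30

```text
t: 39.5
ee_pos: [0.57, 0.1042, 0.0812]
ee_rot: [0.001, 0.512, 0.859, 0.001]
force: [4.5, 3.4, 2.4]
finger_gap: 0.572
grip_force: 32.4
```

```bash
python3 -c "
from cell import arm;import numpy as np
s=arm.observe();print({k:np.round(s[k],3) for k in('q','ee_pos','ee_rot','force','moment','finger_gap','grip_force')})"
```

```text
{'q': array([ 1.000e-01,  5.920e-01,  1.691e+00,  1.000e-03,  8.550e-01,
       -3.970e-01]), 'ee_pos': array([0.57 , 0.104, 0.081]), 'ee_rot': array([0.001, 0.512, 0.859, 0.001]), 'force': array([4.464, 3.376, 2.42 ]), 'moment': array([ 0.659, -0.711, -0.02 ]), 'finger_gap': np.float64(0.572), 'grip_force': np.float64(32.405)}
```

Call:
send_rows --plan '[{"offset": [0.0005,0.001,0],"rotation": [0,0,-0.11]},{"offset": [0.0005,0.001,-0.0003],"rotation": [0,0,-0.22]},{"offset": [0.0005,0.001,-0.0004],"rotation": [0,0,-0.33]},{"offset": [0.0005,0.001,-0.0006],"rotation": [0,0,-0.44]},{"offset": [0.0005,0.001,-0.0007],"rotation": [0,0,-0.55]},{"offset": [0.0005,0.001,-0.0009],"rotation": [0,0,-0.66]},{"offset": [0.0005,0.001,-0.001],"rotation": [0,0,-0.77]},{"offset": [0.0005,0.001,-0.0011],"rotation": [0,0,-0.88]},{"offset": [0.0005,0.001,-0.0013],"rotation": [0,0,-0.99]},{"offset": [0.0005,0.001,-0.0014],"rotation": [0,0,-1.1]}]'

```text
t: 40.33
ee_pos: [0.569, 0.1043, 0.0795]
ee_rot: [0.0, 0.886, 0.463, -0.0]
force: [-2.5, -2.3, 6.7]
finger_gap: 0.569
grip_force: 32.7
```

Call:
send_rows --plan '[{"offset": [0,0,-0.0001],"rotation": [0,0,-0.11]},{"offset": [0,0,-0.0003],"rotation": [0,0,-0.22]},{"offset": [0,0,-0.0004],"rotation": [0,0,-0.33]},{"offset": [0,0,-0.0006],"rotation": [0,0,-0.44]},{"offset": [0,0,-0.0007],"rotation": [0,0,-0.55]},{"offset": [0,0,-0.0009],"rotation": [0,0,-0.66]},{"offset": [0,0,-0.001],"rotation": [0,0,-0.77]},{"offset": [0,0,-0.0011],"rotation": [0,0,-0.88]},{"offset": [0,0,-0.0013],"rotation": [0,0,-0.99]}]'

```text
t: 41.08
ee_pos: [0.5685, 0.1051, 0.0782]
ee_rot: [-0.0, 1.0, -0.014, -0.001]
force: [-5.8, 4.0, 8.6]
finger_gap: 0.573
grip_force: 32.9
```

```bash
cat > st.py <<'E'
from cell import arm;import numpy as np
s=arm.observe();print({k:np.round(s[k],3).tolist() for k in('q','ee_pos','force','moment','finger_gap','grip_force')})
E
python3 st.py
```

```text
{'q': [0.102, 0.597, 1.692, 0.001, 0.854, 1.7], 'ee_pos': [0.569, 0.105, 0.078], 'force': [-5.753, 4.011, 8.631], 'moment': [0.732, 0.96, 0.148], 'finger_gap': 0.573, 'grip_force': 32.948}
```

Call:
send_rows --plan '[{"offset": [0,0,0],"rotation": [0,0,-0.1]},{"offset": [0,0,0],"rotation": [0,0,-0.2]},{"offset": [0,0,0],"rotation": [0,0,-0.3]}]'

```text
t: 41.33
ee_pos: [0.5686, 0.1054, 0.078]
ee_rot: [-0.0, 0.987, -0.163, -0.001]
force: [-3.2, 6.1, 4.4]
finger_gap: 0.575
grip_force: 32.6
```

```bash
python3 st.py
```

```text
{'q': [0.102, 0.597, 1.692, 0.001, 0.853, 1.999], 'ee_pos': [0.569, 0.105, 0.078], 'force': [-3.205, 6.122, 4.362], 'moment': [1.041, 0.578, 0.43], 'finger_gap': 0.575, 'grip_force': 32.582}
```

Call:
send_rows --plan '[{"offset": [0,0,0],"rotation": [0,0,-0.1]},{"offset": [0,0,0],"rotation": [0,0,-0.2]},{"offset": [0,0,0],"rotation": [0,0,-0.25]}]'

```text
t: 41.58
ee_pos: [0.5696, 0.105, 0.0781]
ee_rot: [-0.0, 0.959, -0.284, 0.001]
force: [3.2, 0.3, 0.7]
finger_gap: 0.573
grip_force: 32.4
```

```bash
python3 st.py
```

```text
{'q': [0.102, 0.597, 1.691, 0.0, 0.852, 2.249], 'ee_pos': [0.57, 0.105, 0.078], 'force': [3.245, 0.321, 0.74], 'moment': [0.058, -0.523, 0.76], 'finger_gap': 0.573, 'grip_force': 32.366}
```

Call:
send_rows --plan '[{"offset": [0,0,0],"rotation": [0,0,-0.08]},{"offset": [0,0,0],"rotation": [0,0,-0.15]},{"offset": [0,0,0],"rotation": [0,0,-0.15]}]' --squeeze 50

```text
t: 41.83
ee_pos: [0.5685, 0.1059, 0.078]
ee_rot: [-0.0, 0.935, -0.355, -0.001]
force: [-6.2, 9.0, 6.3]
finger_gap: 0.562
grip_force: 51.5
```

```bash
python3 st.py
```

```text
{'q': [0.103, 0.597, 1.692, 0.002, 0.854, 2.398], 'ee_pos': [0.568, 0.106, 0.078], 'force': [-6.166, 9.011, 6.311], 'moment': [1.452, 0.723, 0.431], 'finger_gap': 0.562, 'grip_force': 51.471}
```

Call:
send_rows --plan '[{"offset": [0,0,0],"rotation": [0,0,0]},{"offset": [0,0,0],"rotation": [0,0,0]},{"offset": [0,0,0],"rotation": [0,0,0]},{"offset": [0,0,0.02],"rotation": [0,0,0]},{"offset": [0,0,0.05],"rotation": [0,0,0]},{"offset": [0,0.03,0.07],"rotation": [0,0,0]},{"offset": [-0.03,0.06,0.09],"rotation": [0,0,0]},{"offset": [-0.06,0.09,0.1],"rotation": [0,0,0]},{"offset": [-0.09,0.12,0.1],"rotation": [0,0,0]},{"offset": [-0.12,0.15,0.1],"rotation": [0,0,0]}]' --hand 0.85

```text
t: 42.67
ee_pos: [0.4541, 0.2496, 0.1786]
ee_rot: [-0.001, 0.935, -0.353, 0.001]
force: [1.1, 0.4, 0.1]
finger_gap: 0.855
grip_force: 0.0
```

```bash
python3 capm.py; python3 lidz.py; python3 -c "
from h import *
f=grab('top');save(f,'end',(40,40,480,340),1.8)"
```

```text
[0.4493 0.2534 0.178 ] [-0.     0.936 -0.352 -0.001] 42.7
cap 308 0.09749947925354696 ((568.4635009765625, 102.75699615478516), 25.7684383392334)
pointer px 232.28571428571428 200.14285714285714 [0.57510306 0.11310941]
xpyp 0.0749 0.0826 204
xpyn 0.075 0.0789 196
xnyp 0.0748 0.0861 212
xnyn 0.0748 0.0793 204
well 0.07 0.0748
handle 0.1014
```

View pics/end.png

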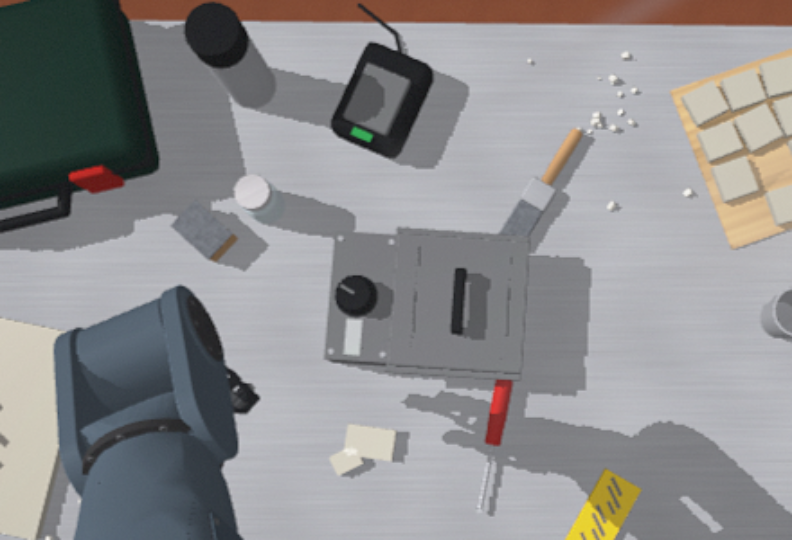

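The cap top reads 97.5 mm, so it is home, and the pointer agrees with about 5.7 rad of forward turn. The lid is level at about 75 mm all round, and the bystanders have not moved. I hand in.

```bash
python3 -c "
from cell import arm;print(arm.hand_in())"
```

```text
the job is handed in; nothing more can be done
None
```

The job is handed in: all three tiles found are stacked square in the box, the lid is pressed home and level, the cap dropped into the thread start and is screwed fully home, and the bystanders were left alone.

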